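# Load gel cassettes into a running frame and clamp them

## Task

First clear the amber jars out of the grey-and-white running frame and stand them upright on the red drip board. Then take every gel cassette from the black storage stand and slide it down into the guides of its own colour until it sits fully home on the frame's base; when all are in, push the sliding aluminium jaw in gently until it touches the cassettes' tabs, and leave it closed. The jars must still be upright on the board at the end, and the tube rack and the culture dishes left alone.

Things in the scene. Friction and masses are not known exactly. Their poses are not given: they have to be found in the camera images.
- frame: Running frame, fixed, pose differs. Origin: centre of the underside of its grey base plate (130 mm x, 230 mm y, top at z = 10). White end walls at x = -60 and +60 mm, inner faces 113 mm apart, 80 mm high plus an outward flare to z = 89, 170 mm long; y ends open. Guides at y = -60 (blue), 0 (orange), +60 mm (green). Grey slideway block for the jaw: x -178 to -68 mm, top z = 94.
- slot_blue (a point): Seat of the blue guides: slot centre on the top of the base plate, axes as frame. Guides: two facing vertical blue U-channels on the end walls, 10 mm deep in x, slot 9 mm wide in y, 70 mm high, flared mouth to 79 mm above the seat. Cassettes go in with their width along x; when home, the cassette's mid point is 62 mm straight above this.
- slot_orange (a point): Seat of the orange guides: slot centre on the top of the base plate, axes as frame. Guides: two facing vertical orange U-channels on the end walls, 10 mm deep in x, slot 9 mm wide in y, 70 mm high, flared mouth to 79 mm above the seat. Cassettes go in with their width along x; when home, the cassette's mid point is 62 mm straight above this.
- slot_green (a point): Seat of the green guides: slot centre on the top of the base plate, axes as frame. Guides: two facing vertical green U-channels on the end walls, 10 mm deep in x, slot 9 mm wide in y, 70 mm high, flared mouth to 79 mm above the seat. Cassettes go in with their width along x; when home, the cassette's mid point is 62 mm straight above this.
- jaw (a joint): Sliding jaw of the frame, metres: 0 = fully open, grows as it slides along the frame's +x towards the cassettes' tabs. Starts at 0 to 0.012, meets the tabs of seated cassettes at about 0.0625 to 0.0655 (end of travel 0.075). It cannot tilt; about 2 N of dry friction, stays where it is left.
- jaw_front (a point): Middle of the jaw's front face (the face that touches the tabs), axes as frame; the jaw bar is 180 mm long in y, 20 mm high (z = 104 to 124 mm above the bench), 10 mm thick. The tab ends of a seated centred cassette are 22 mm from its mid point.
- jaw_fin (a point): Centre of the black upright fin that moves the jaw, 58 mm behind the jaw's front face (frame -x), axes as frame. Fin 12 mm in x, 40 mm in y, z = 110 to 146 mm above the bench; grip it from above across its 12 mm or push it from behind. The plate under it has its top at z = 110 mm, from 22 mm behind to 48 mm ahead of the fin.
- stand: Storage stand, fixed to the bench, pose differs; origin at the centre of the underside of its wooden base (135 x 200 mm, 10 mm thick). Three pairs of black guides at y = -60, 0, +60 mm, from z = 10 to 55 mm, 9 mm slots, hold the cassettes upright, width along the stand's x, on the base at z = 10 mm. Which colour is in which slot differs.
- cassette_blue_mid (a point): Middle (half-way up) of the gel cassette with the blue tab; may be absent. White plate 110 mm (x) x 6 mm (y) x 90 mm (z) with its blue tab on its top edge, 44 mm (x) x 8 mm (y) x 34 mm high. Total height 124 mm: underside 62 mm below this point, tab from 28 to 62 mm above it, tab centre 45 mm above it. z is the cassette's up. Both ways round are alike. About 150 g.
- cassette_orange_mid (a point): Middle (half-way up) of the gel cassette with the orange tab; may be absent. White plate 110 mm (x) x 6 mm (y) x 90 mm (z) with its orange tab on its top edge, 44 mm (x) x 8 mm (y) x 34 mm high. Total height 124 mm: underside 62 mm below this point, tab from 28 to 62 mm above it, tab centre 45 mm above it. z is the cassette's up. Both ways round are alike. About 150 g.
- cassette_green_mid (a point): Middle (half-way up) of the gel cassette with the green tab; may be absent. White plate 110 mm (x) x 6 mm (y) x 90 mm (z) with its green tab on its top edge, 44 mm (x) x 8 mm (y) x 34 mm high. Total height 124 mm: underside 62 mm below this point, tab from 28 to 62 mm above it, tab centre 45 mm above it. z is the cassette's up. Both ways round are alike. About 150 g.
- cassette_blue: The same blue cassette, origin at the centre of its underside.
- cassette_orange: The same orange cassette, origin at the centre of its underside.
- cassette_green: The same green cassette, origin at the centre of its underside.
- jar1_mid (a point): Middle (half-way up) of an amber jar with white cap, 53 mm diameter, 66 mm high, about 220 g; may be absent. z is its up. Starts standing on the frame's base plate in the way of the cassettes.
- jar2_mid (a point): Middle (half-way up) of an amber jar with white cap, 53 mm diameter, 66 mm high, about 220 g; may be absent. z is its up. Starts standing on the frame's base plate in the way of the cassettes.
- jar1: The same jar, origin at the centre of its underside.
- jar2: The same jar, origin at the centre of its underside.
- board: Red drip board, fixed, flat and rimless, 220 mm (x) x 140 mm (y), 4 mm thick; origin at the centre of its underside. Takes both jars side by side along its x.
- tube_rack: Bystander: blue tube rack 60 x 120 x 100 mm with capped tubes, origin at the centre of its underside.
- dish1: Bystander: culture dish, 90 mm diameter, 14 mm high, origin at the centre of its underside.
- dish2: Bystander: culture dish, 90 mm diameter, 14 mm high, origin at the centre of its underside.

How it is judged:
By the outcome, as a careful person would: the job done as asked, in the order asked, and still so for the second after the job is handed in, with the robot touching nothing.
Of cassette_blue, cassette_orange, cassette_green only 2 to 3 are there at a start; the rules pass over those that are not, and their reading is None.
Of jar1, jar2 only 1 to 2 are there at a start; the rules pass over those that are not, and their reading is None.
At some moment in a run one of jar1, jar2 may be knocked a few centimetres aside while the robot is not near it.
It also fails if it takes over 210 s, if anything falls off the work surface, if the arm or the gripper's body presses on something with over 40 N, if the wrist force passes 120 N, or if a joint passes its speed limit or range.

## Robot

A 7-joint arm with a two-finger parallel gripper is mounted at the origin on the work surface. World frame = base frame: x ahead of the robot, y to its left, z up, the work surface at z = 0. Lengths are in m, angles in degrees, forces in N, time in s.
With the tool pointing down it reaches from about 0.4 to 0.9 m from the base axis. Payload 5.5 kg.
Tool frame: the origin (TCP) lies between the finger pads; the fingertips stand 19 mm ahead of it and the grasp point (between the pads) is the TCP; y points along the fingers, z is the direction in which the jaws open and shut, and the axes are right-handed (so a half turn about y gives the same grasp; the last joint's range is limited). The gripper opens to 85 mm and grips with 20 to 120 N. Pads are 22 mm wide; open, the fingers measure 114 mm over their backs; the gripper's body (76 mm by 85 mm) begins 54 mm behind the grasp point. The pads swing forward as they close: fully open they stand 13 mm farther back than shut.
Start: joints at [-53.331, 28.699, -24.465, 88.831, 12.651, 65.22, -12.049], TCP at [0.239, 0.604, 0.25] pointing down, gripper open.
Joint ranges: [-164.97, 164.97], [-17.58, 116.51], [-87.97, 89.64], [11.32, 138.91], [-80.73, 260.73], [10.89, 115.49], [-147.41, 147.41]. Speed limits (degrees/s): [147.25, 147.25, 180, 180, 180, 180, 180].

## Interface

Orientations are given as [roll, pitch, yaw] about the fixed x, y, z axes, in that order (R = Rz(yaw) Ry(pitch) Rx(roll)).
In Python, from rig import env gives the robot as it stands. The module is installed in compiled form; this text tells all that it offers.
- The arm moves only by the tool apply_moves, never from a script. Its argument "deltas" is a list of rows, each a list of 6 numbers: the shift along the tool's x, y, z in m, then the turn, a rotation vector about the tool's x, y, z in rad. In form: [[dx, dy, dz, ax, ay, az], ...]. A call has 1 to 12 rows; each row shifts and turns the commanded pose from where the row before left it, along the tool's axes as they then stand; what a row does not reach is not made up. A row lasts 1/8 s, in which the tool goes at most 62.5 mm and 10.7 degrees, less where a joint would pass 70% of its speed; a pose out of reach is approached as far as the arm can. A call with a gripper value outside its range is refused whole. "fingers" is the opening, from 0 (shut) to 1 (fully open), set as the call begins (left out, the last holds). The fingers move at their own pace and stop on an object; "grip_force" is the grip in N (left out, the last holds). Time passes only in rows, so rows that do not move let the fingers close. It gives the time, the measured TCP pose, the force and the opening at its end, in the units of the state.
- env.get_state(): the state, without advancing time (a new reading comes with each control period).
- env.snapshot(name): name is "side" or "top"; returns a dict with "image" (400x640x3 uint8, red, green, blue), "range_z" (400x640 float32, m along the optical axis (not along the pixel's ray), 0 where there is no reading), "vertical_fov" (degrees; the focal length in pixels is half the picture's height over the tangent of half this angle, whatever the lens; pixels are square), "cx", "cy" (the principal point, pixels), "R" (3x3) and "t" (3): a world point X has camera coordinates R X + t. Camera axes: x right, y down, z forward; pixel columns grow to the right and rows downward; lengths in m; the calibration is good to about 2 mm. A picture is of the moment at which its call begins.
- env.finish_job(): hands the job in, once; it reports no verdict.
Trained networks look in the newest picture that a camera, given by its name, has taken for a name from the list of things; names that differ only in an ending like _2 or _b are one class to them, and where a whole thing is asked for, a point or a joint stands for the part that bears it (a point fixed in the world has none). Each returns a list of dicts, best first, with "confidence" (0 to 1); they miss things now and then, are a little off and sometimes report something else, mostly with a low value. They report only what shows in the picture. A call takes as long as a camera call.
- env.boxes_of(camera, name): "location" ([column, row] as shares, 0 to 1, of the picture: columns of its width, rows of its height, amid what is visible of it).
- env.regions_of(camera, name): "pixels" (400x640 bool, what is visible of it) and "location" ([column, row] as shares, 0 to 1, of the picture: columns of its width, rows of its height, amid what is visible of it).
The state is a dict: "time_s": time; "qpos": joint angles; "joint_vel": joint speeds; "effort": joint torques, N m; "eef_pos": TCP position; "tool_rot": TCP orientation; "force": force on the tool from outside, world axes, zero at the start; "wrist_torque": the same for the moment, N m; "width": opening from 0.0 (shut) to 1.0 (fully open).
Only numpy, scipy, OpenCV 4.12 (cv2) and the standard library are available. Lean on these libraries where they do the work, as an engineer would, in place of code of your own. Each camera call takes 0.05 s, during which the arm holds its last target.

## Working session

There is one attempt and no reset: what is moved stays moved. The work goes in short steps, Python scripts to look and compute and a tool call to move; the robot and the scene stay as the last step left them, time stands still between calls to the robot, and variables do not carry over. Pictures are saved under pics/ and viewed, and the job is handed in when it is done.

Besides the shell and the picture viewer there is one more tool, called after "Request:" as a command line: name --pt "numbers of a row" for each row, then --argument value for the rest. apply_moves: Moves the arm, as the interface text tells. Its arguments: {"type":"object","properties":{"deltas":{"type":"array"},"fingers":{"type":"number"},"grip_force":{"type":"number"}},"required":["deltas"]}

```bash
mkdir -p pics; ls; python3 - <<'E'
from rig import env
import cv2
s=env.get_state(); print(s)
for n in ["side","top"]:
    d=env.snapshot(n); cv2.imwrite(f"pics/{n}0.png",d["image"][:,:,::-1]); print(n,d["vertical_fov"],d["cx"],d["cy"],d["R"],d["t"])
    for o in ["frame","slot_blue","slot_orange","slot_green","jaw_front","jaw_fin","stand","cassette_blue_mid","cassette_orange_mid","cassette_green_mid","jar1","jar2","board","tube_rack","dish1"]:
        print(o,[(round(b["confidence"],2),[round(b["location"][0]*640),round(b["location"][1]*400)]) for b in env.boxes_of(n,o)])
E
```

```text
pics
{'time_s': 0.0, 'qpos': array([-53.33009291,  28.75627216, -24.45309909,  88.89048992,
        12.64906835,  65.22024573, -12.04874625]), 'joint_vel': array([-0.04914758, -0.00319131, -0.0200548 , -0.05654377,  0.01191528,
        0.08638702,  0.01745855]), 'effort': array([ 7.42625434e-04, -5.69504499e+01, -5.81640869e+00, -2.80939114e+01,
        1.04457434e-02,  1.21178370e-02,  4.40240143e-06]), 'eef_pos': array([0.23896607, 0.60377382, 0.2492391 ]), 'tool_rot': array([-9.01137946e+01,  5.98771418e-03, -2.15871517e+01]), 'force': array([0.26050752, 0.26660014, 0.43237128]), 'wrist_torque': array([-0.01726988, -0.01404923,  0.02297218]), 'width': 1.0033245237775386}
side 46.00027435325918 321.2505704622316 204.8591972420556 [[-0.99077212 -0.13493344 -0.01278984]
 [-0.09209666  0.73944724 -0.66688529]
 [ 0.09944254 -0.65955345 -0.74505062]] [0.59322177 0.0936602  1.19538238]
frame [(0.84, [351, 149])]
slot_blue [(0.87, [348, 147])]
slot_orange [(0.82, [348, 147])]
slot_green [(0.91, [347, 144])]
jaw_front [(0.75, [371, 129])]
jaw_fin [(0.81, [367, 132]), (0.71, [349, 278]), (0
[... 519 characters left out ...]
[-0.99629071 -0.02432369 -0.08254201]
 [ 0.08268833 -0.00507086 -0.99656256]] [-0.0050349   0.60381147  1.13721998]
frame [(0.67, [429, 208])]
slot_blue [(0.76, [433, 204]), (0.44, [417, 184])]
slot_orange [(0.74, [430, 204]), (0.27, [249, 135])]
slot_green [(0.7, [431, 209]), (0.21, [428, 233])]
jaw_front [(0.78, [432, 236])]
jaw_fin [(0.86, [428, 233])]
stand [(0.6, [228, 230])]
cassette_blue_mid [(0.71, [193, 230])]
cassette_orange_mid [(0.67, [215, 227])]
cassette_green_mid [(0.62, [238, 227]), (0.42, [432, 206])]
jar1 [(0.74, [413, 187])]
jar2 [(0.74, [413, 187])]
board [(0.69, [323, 210])]
tube_rack [(0.63, [250, 136]), (0.47, [192, 234])]
dish1 [(0.68, [318, 127]), (0.56, [370, 133])]
```

View pics/side0.png

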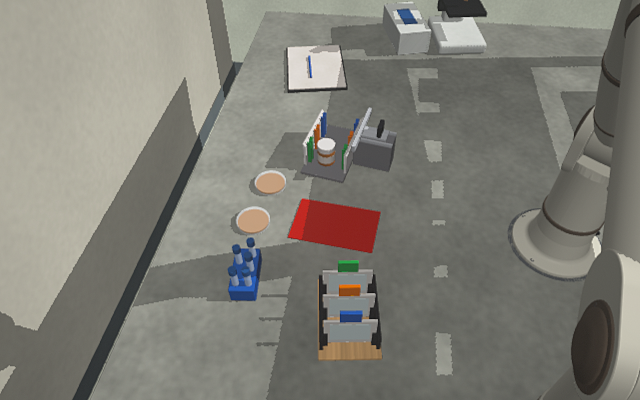

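View pics/top0.png

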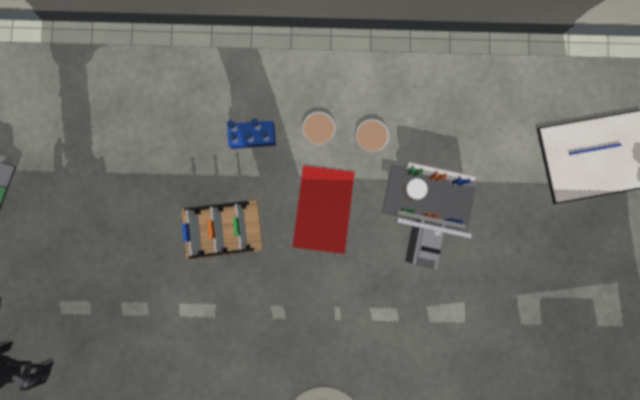

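```bash
cat > h.py <<'E'
from rig import env
import cv2, numpy as np
def snap(n):
    d=env.snapshot(n); d["f"]=200/np.tan(np.radians(d["vertical_fov"])/2)
    return d
def cloud(d):
    z=d["range_z"]; v,u=np.mgrid[0:400,0:640]
    P=np.stack([(u-d["cx"])/d["f"]*z,(v-d["cy"])/d["f"]*z,z],-1)
    W=(P-d["t"])@d["R"]; W[z<=0]=np.nan
    return W
def proj(d,X):
    c=np.atleast_2d(X)@d["R"].T+d["t"]; return np.c_[c[:,0]/c[:,2]*d["f"]+d["cx"],c[:,1]/c[:,2]*d["f"]+d["cy"]]
def ray(d,u,v,z):
    """world point at height z"""
    r=np.array([(u-d["cx"])/d["f"],(v-d["cy"])/d["f"],1])@d["R"]; o=-d["R"].T@d["t"]
    return o+r*(z-o[2])/r[2]
def crop(d,name,u0,v0,u1,v1,k):
    im=d["image"][v0:v1,u0:u1,::-1]; cv2.imwrite(name,cv2.resize(im,None,fx=k,fy=k,interpolation=cv2.INTER_CUBIC))
E
python3 - <<'E'
from h import *
for n in ["side","top"]:
    d=snap(n); np.save(f"{n}_d.npy",d,allow_pickle=True)
    W=cloud(d)
    print(n, "bench z", np.nanmedian(W[250:260,400:420,2]) )
    if n=="side": crop(d,"pics/s1.png",280,95,410,190,6); crop(d,"pics/s2.png",300,250,400,370,5)
    else: crop(d,"pics/t1.png",375,150,485,275,4); crop(d,"pics/t2.png",170,190,270,265,6)
    Rj=env.regions_of(n,"jar1")
    for r in Rj:
        m=r["pixels"]; p=W[m]; print("jar",r["confidence"],m.sum(),np.nanmedian(p,0),np.nanmax(p[:,2]), np.nanmean(p[p[:,2]>np.nanmax(p[:,2])-.004],0))
    for o in ["board","stand","cassette_blue","cassette_orange","cassette_green","frame","tube_rack"]:
        for r in env.regions_of(n,o)[:1]:
            p=W[r["pixels"]]; print(o,round(r["confidence"],2),len(p),np.nanpercentile(p,[2,50,98],axis=0).round(3).tolist())
E
```

```text
side bench z -0.0010656498577118793
jar 0.94 466 [ 0.6123849  -0.20398021  0.06276789] 0.0832130239650006 [ 0.61673706 -0.21908319  0.08065104]
jar 0.56 1686 [0.74081918 0.2286379  0.04516934] 0.10448613531654109 [0.74795786 0.21241088 0.1017169 ]
board 0.89 3443 [[0.456, -0.057, -0.001], [0.558, 0.017, 0.003], [0.665, 0.084, 0.007]]
stand 0.9 2083 [[0.427, 0.212, 0.004], [0.496, 0.348, 0.011], [0.571, 0.381, 0.057]]
cassette_blue 0.78 1289 [[0.444, 0.332, 0.014], [0.492, 0.34, 0.075], [0.541, 0.347, 0.134]]
cassette_green 0.85 1132 [[0.46, 0.153, -0.001], [0.513, 0.222, 0.079], [0.563, 0.23, 0.134]]
frame 0.72 1265 [[0.443, 0.332, 0.014], [0.491, 0.34, 0.073], [0.541, 0.347, 0.134]]
tube_rack 0.7 423 [[0.59, -0.24, 0.017], [0.612, -0.203, 0.064], [0.636, -0.193, 0.078]]
top bench z 0.047595290814189777
jar 0.74 444 [ 0.61234059 -0.21427266  0.07497548] 0.08197406121664924 [ 0.61452828 -0.21625316  0.07911242]
jar 0.55 434 [0.50963111 0.21785888 0.0848348 ] 0.13722224850356612 [0.51077667 0.22012433 0.13492154]
board 0.85 4362 [[0.454, -0.056, -0.001], [0.559, 0.013, 0.004], [0.665, 0.083, 0.008]]
stand 0.98 2357 [[0.43, 0.18, 0.005], [0.501, 0.259, 0.011], [0.57, 0.37, 0.057]]
cassette_blue 0.93 636 [[0.442, 0.329, 0.009], [0.492, 0.336, 0.077], [0.541, 0.347, 0.136]]
cassette_orange 0.58 456 [[0.452, 0.27, 0.021], [0.501, 0.277, 0.083], [0.549, 0.286, 0.135]]
cassette_green 0.89 448 [[0.457, 0.21, 0.009], [0.505, 0.218, 0.084], [0.558, 0.241, 0.136]]
frame 0.97 5785 [[0.433, -0.373, 0.005], [0.572, -0.254, 0.013], [0.668, -0.157, 0.127]]
tube_rack 0.9 1220 [[0.718, 0.149, 0.013], [0.744, 0.203, 0.045], [0.781, 0.263, 0.103]]
```

View pics/s1.png

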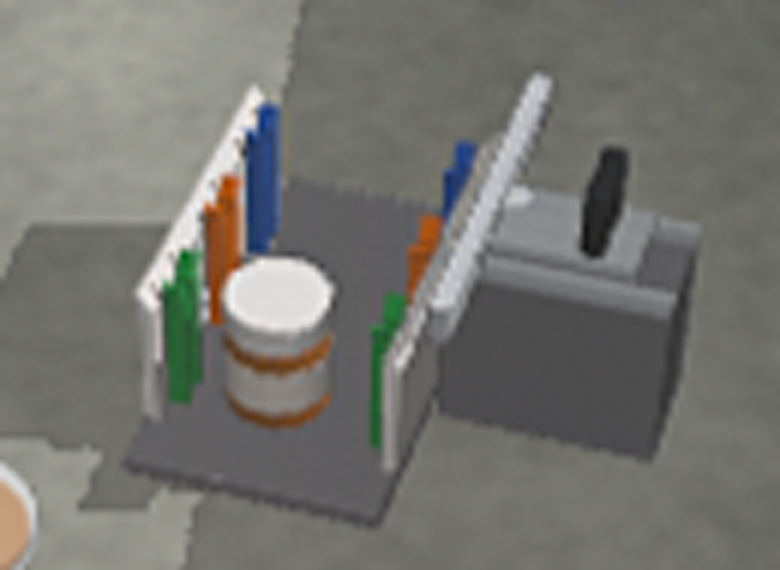

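View pics/t1.png

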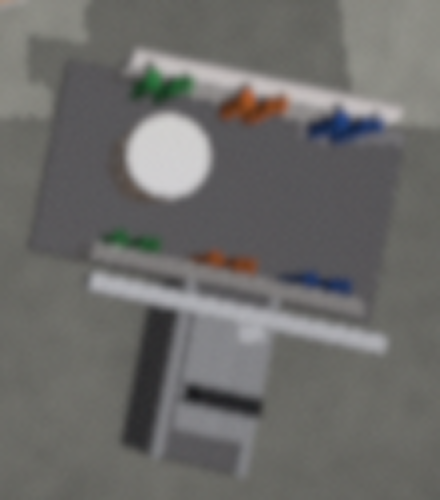

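View pics/t2.png

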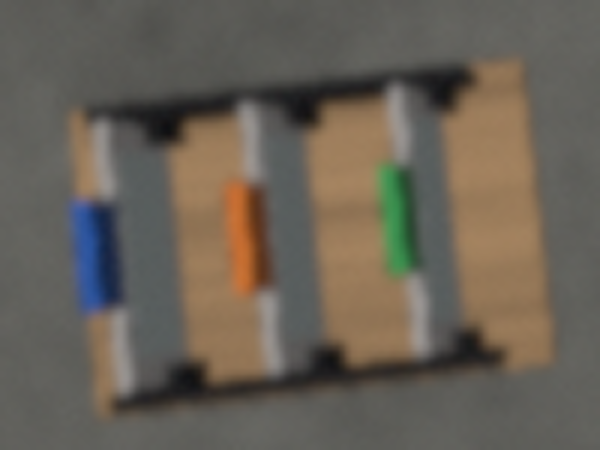

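View pics/s2.png

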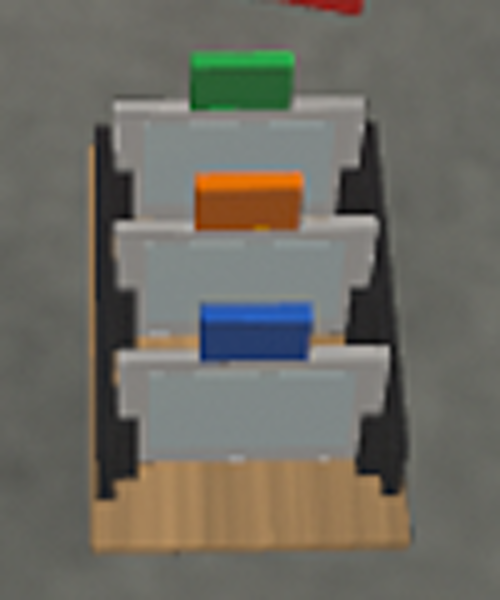

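```bash
cat > fit.py <<'E'
from h import *
from scipy.optimize import minimize
from scipy.spatial.transform import Rotation as Ro
def cast(d,boxes,T,u,v):
    """boxes: (lo,hi) rows in object frame; T=(R3,t) object->world; returns range_z for pixels; bench z=T z0"""
    o=-d["R"].T@d["t"]; r=np.c_[(u-d["cx"])/d["f"],(v-d["cy"])/d["f"],np.ones(len(u))]@d["R"]
    R,t=T; ol=(o-t)@R; rl=r@R
    best=(0-ol[2])/rl[:,2]
    for lo,hi in boxes:
        with np.errstate(divide='ignore'):
            a=(lo-ol)/rl; b=(hi-ol)/rl
        tn=np.minimum(a,b).max(1); tf=np.maximum(a,b).min(1)
        hit=(tn<tf)&(tn>0); best=np.where(hit&(tn<best),tn,best)
    return best
def B(x0,x1,y0,y1,z0,z1): return (np.array([x0,y0,z0])/1e3,np.array([x1,y1,z1])/1e3)
def frame_boxes(q=0.0):
    b=[B(-65,65,-115,115,0,10)]
    for s in (-1,1):
        def X(a,c): return (min(s*a,s*c),max(s*a,s*c))
        b.append(B(*X(56.5,63.5),-85,85,10,80)); b.append(B(*X(59,65.5),-85,85,80,89))
        for y0 in (-60,0,60):
            for k in (-1,1):
                ya,yb=sorted((y0+k*4.5,y0+k*9)); b.append(B(*X(46.5,56.5),ya,yb,10,80))
    jf=-86+q*1e3
    b.append(B(jf-10,jf,-90,90,104,124))
    return b
def cass_boxes(): return [B(-55,55,-3,3,0,90),B(-22,22,-4,4,90,124)]
def stand_boxes(): return [B(-67.5,67.5,-100,100,0,10)]
def fitT(d,boxfn,p0,mask,steps,clip=0.012,z=0.0,fixed=None):
    v,u=np.nonzero(mask&(d["range_z"]>0)); m=d["range_z"][v,u]
    def T(p): return Ro.from_euler("z",p[2],degrees=True).as_matrix(),np.array([p[0],p[1],p[3]])
    def cost(p):
        e=cast(d,boxfn(p),T(p),u,v)-m
        return np.mean(np.minimum(np.abs(e),clip))*1e3
    best=None
    for it in range(3):
        x=p0 if best is None else best.x
        S=np.vstack([x]+[np.array(x)+np.eye(len(x))[i]*steps[i]/(it+1)*(1 if it%2==0 else -1) for i in range(len(x))])
        best=minimize(cost,x,method="Nelder-Mead",options=dict(initial_simplex=S,xatol=1e-5,fatol=1e-5,maxiter=600))
    return best.x,best.fun,len(u)
E
cat > f1.py <<'E'
from fit import *
import sys
for n in ["side","top"]:
    d=np.load(f"{n}_d.npy",allow_pickle=True).item()
    W=cloud(d)
    # mask frame ROI in approx frame coords
    c=np.array([0.575,-0.26]); a=np.radians(-13.6); F=(W[...,:2]-c)@np.array([[np.cos(a),-np.sin(a)],[np.sin(a),np.cos(a)]])
    slide=(F[...,0]<-0.09)|((F[...,0]<-.064)&(np.abs(F[...,1])<.05)&(W[...,2]<.1))
    mask=(np.abs(F[...,0])<.12)&(np.abs(F[...,1])<.14)&~slide
    p,f,k=fitT(d,lambda p:frame_boxes(p[4]),[*c,-13.6,0,0.005],mask,[.01,.01,2,.002,.01])
    print(n,"frame",p.round(4),round(f,2),k)
    for nm,c in [("blue",(.4925,.338)),("orange",(.5,.278)),("green",(.507,.218))]:
        a=np.radians(7.); F=(W[...,:2]-c)@np.array([[np.cos(a),-np.sin(a)],[np.sin(a),np.cos(a)]])
        mask=(np.abs(F[...,1])<.02)&(np.abs(F[...,0])<.07)&(W[...,2]>.06)
        # add neighbours of the top part
        mask=cv2.dilate(mask.astype(np.uint8),np.ones((5,5)))>0
        p,f,k=fitT(d,lambda p:[B(-67.5,67.5,-100,100,-10,0)]+cass_boxes(),[*c,7,0.010],mask,[.006,.006,2,.002])
        print(n,nm,p.round(4),round(f,2),k)
E
python3 f1.py
```

```text
side frame [ 5.9770e-01 -2.6810e-01 -1.1049e+01 -7.0000e-04  8.4000e-03] 4.37 4210
side blue [0.4923 0.3374 8.4    0.009 ] 2.86 1176
side orange [0.501  0.2781 8.4255 0.0091] 3.2 1155
side green [5.0970e-01 2.1860e-01 8.5108e+00 8.0000e-03] 3.28 1125
top frame [ 5.9730e-01 -2.6590e-01 -1.1009e+01 -5.0000e-04  8.3000e-03] 3.17 7963
top blue [0.4913 0.339  8.3522 0.0093] 3.4 695
top orange [0.4999 0.2796 8.3036 0.0097] 2.62 615
top green [0.5085 0.2202 8.4385 0.0098] 3.05 570
```

```bash
cat > jar.py <<'E'
from h import *
def cap(d,c,r=0.06,zt=0.076):
    """circle fit of cap top contour"""
    W=cloud(d); m=(np.hypot(W[...,0]-c[0],W[...,1]-c[1])<r)&(np.abs(W[...,2]-zt)<.006)&(d["image"].min(2)>120)
    cn=max(cv2.findContours(m.astype(np.uint8),cv2.RETR_EXTERNAL,cv2.CHAIN_APPROX_NONE)[0],key=cv2.contourArea)
    P=np.array([ray(d,u,v,zt)[:2] for u,v in cn[:,0]])*1e3
    (c,rad)=cv2.minEnclosingCircle(P.astype(np.float32)); 
    # algebraic circle fit
    A=np.c_[2*P,np.ones(len(P))]; s=np.linalg.lstsq(A,(P**2).sum(1),rcond=None)[0]
    return np.round(c,1),round(rad,1),np.round(s[:2],1),round(float(np.sqrt(s[2]+s[0]**2+s[1]**2)),1)
E
python3 - <<'E'
from jar import *
for n in ["side","top"]:
    d=np.load(f"{n}_d.npy",allow_pickle=True).item()
    print(n,cap(d,(.615,-.217)))
    im=d["image"].astype(int); m=((im[...,0]>110)&(im[...,1]<60)&(im[...,2]<60)).astype(np.uint8)
    cn=max(cv2.findContours(m,cv2.RETR_EXTERNAL,cv2.CHAIN_APPROX_NONE)[0],key=cv2.contourArea)
    P=np.array([ray(d,u,v,.004)[:2] for u,v in cn[:,0]])*1e3
    print("board",cv2.minAreaRect(P.astype(np.float32)))
E
```

```text
side (array([ 613.8, -216.6]), 28.3, array([ 614. , -217.4]), 25.7)
board ((561.2298583984375, 15.202316284179688), (138.5796661376953, 218.54783630371094), 84.1312026977539)
top (array([ 613.4, -217.7]), 26.5, array([ 613.1, -218.1]), 25.2)
board ((559.819091796875, 13.926368713378906), (136.57713317871094, 215.57623291015625), 84.2323226928711)
```

```bash
cat > go.py <<'E'
# usage: go.py x y z yaw
import sys
from h import *
from scipy.spatial.transform import Rotation as Ro
def rep(x,y,z,yaw):
    s=env.get_state(); e=s["tool_rot"]; p=s["eef_pos"]
    R=Ro.from_euler("xyz",e,degrees=True)
    Rt=Ro.from_euler("xyz",[-90,0,yaw],degrees=True)
    print("t",round(s["time_s"],2),"tcp",p.round(4),"rpy",e.round(2),"F",s["force"].round(1),"w",round(s["width"],3))
    D=np.array([x,y,z])-p
    print("shift tool now",R.inv().apply(D).round(4),"shift in target axes",Rt.inv().apply(D).round(4),"rotvec",(R.inv()*Rt).as_rotvec().round(4),"dist",np.linalg.norm(D).round(3))
if __name__=="__main__": rep(*map(float,sys.argv[1:5]))
E
python3 go.py .6135 -.2175 .25 -11
```

```text
t 2.5 tcp [0.2391 0.6044 0.2503] rpy [-90.     0.   -21.59] F [-0.6  0.2  0.3] w 0.996
shift tool now [ 6.505e-01  3.000e-04 -6.265e-01] shift in target axes [ 5.243e-01  3.000e-04 -7.354e-01] rotvec [ 0.     -0.1848 -0.    ] dist 0.903
```

Request:
apply_moves --pt "0 0 0 0 -0.0925 0" --pt "0 0 0 0 -0.0925 0" --pt "0 0 0 0 0 0" --fingers 1 --grip_force 40

```text
time_s: 2.88
eef_pos: [0.2392, 0.6044, 0.2502]
tool_rot: [-90.0, 0.0, -11.0]
force: [0.6, 0.5, 0.0]
width: 0.999
```

```bash
python3 go.py .6135 -.2175 .25 -11
```

```text
t 2.88 tcp [0.2392 0.6044 0.2502] rpy [-9.000e+01  1.000e-02 -1.104e+01] F [0.6 0.5 0. ] w 0.999
shift tool now [ 5.248e-01  2.000e-04 -7.350e-01] shift in target axes [ 5.243e-01  2.000e-04 -7.353e-01] rotvec [ 0.0001 -0.0007 -0.0002] dist 0.903
```

Request:
apply_moves --pt "0.0218 0 -0.0306 0 0 0" --pt "0.0218 0 -0.0306 0 0 0" --pt "0.0218 0 -0.0306 0 0 0" --pt "0.0218 0 -0.0306 0 0 0" --pt "0.0218 0 -0.0306 0 0 0" --pt "0.0218 0 -0.0306 0 0 0" --pt "0.0218 0 -0.0306 0 0 0" --pt "0.0218 0 -0.0306 0 0 0" --pt "0.0218 0 -0.0306 0 0 0" --pt "0.0218 0 -0.0306 0 0 0" --pt "0.0218 0 -0.0306 0 0 0" --pt "0.0218 0 -0.0306 0 0 0"

```text
time_s: 4.38
eef_pos: [0.4265, 0.1931, 0.2506]
tool_rot: [-90.0, -0.0, -11.1]
force: [-0.3, 1.2, 0.2]
width: 0.998
```

Request:
apply_moves --pt "0.0218 0 -0.0306 0 0 0" --pt "0.0218 0 -0.0306 0 0 0" --pt "0.0218 0 -0.0306 0 0 0" --pt "0.0218 0 -0.0306 0 0 0" --pt "0.0218 0 -0.0306 0 0 0" --pt "0.0218 0 -0.0306 0 0 0" --pt "0.0218 0 -0.0306 0 0 0" --pt "0.0218 0 -0.0306 0 0 0" --pt "0.0218 0 -0.0306 0 0 0" --pt "0.0218 0 -0.0306 0 0 0" --pt "0.0218 0 -0.0306 0 0 0" --pt "0.0218 0 -0.0306 0 0 0"

```text
time_s: 5.88
eef_pos: [0.6133, -0.2172, 0.2504]
tool_rot: [-90.0, -0.0, -11.1]
force: [0.5, 0.2, -0.0]
width: 0.994
```

```bash
python3 - <<'E'
from jar import *
from go import rep
rep(.6135,-.2175,.15,-11)
for n in ["side","top"]:
    d=snap(n); 
    try: print(n,cap(d,(.615,-.217)))
    except Exception as e: print(n,e)
    if n=="side": crop(d,"pics/s3.png",260,70,420,220,5)
E
```

```text
t 5.88 tcp [ 0.6133 -0.2172  0.2504] rpy [-8.999e+01 -1.000e-02 -1.110e+01] F [ 0.5  0.2 -0. ] w 0.994
shift tool now [ 0.0002  0.1004 -0.0003] shift in target axes [ 0.0002  0.1004 -0.0003] rotvec [-0.0002 -0.0017  0.0003] dist 0.1
side (array([ 613.7, -215.6]), 29.2, array([ 614.2, -216.4]), 26.4)
top (array([ 613.3, -217.9]), 26.4, array([ 611.4, -217.8]), 24.1)
```

View pics/s3.png

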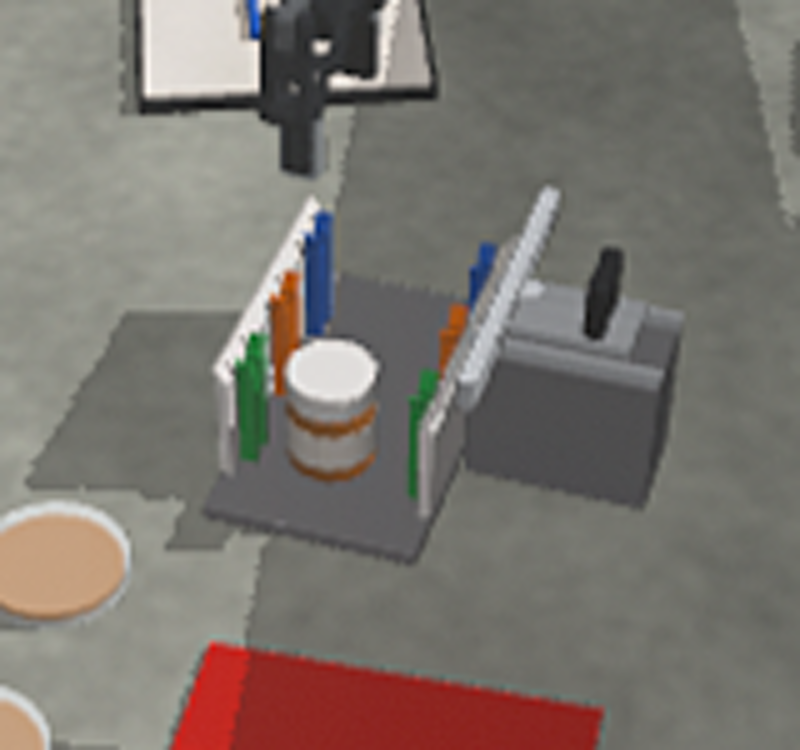

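Request:
apply_moves --pt "0 0.03 0 0 0 0" --pt "0 0.03 0 0 0 0" --pt "0 0.03 0 0 0 0" --pt "0 0.02 0 0 0 0" --pt "0 0.02 0 0 0 0" --pt "0 0.02 0 0 0 0" --pt "0 0.02 0 0 0 0" --pt "0 0.02 0 0 0 0" --pt "0 0.012 0 0 0 0" --pt "0 0 0 0 0 0"

```text
time_s: 7.22
eef_pos: [0.6119, -0.216, 0.0469]
tool_rot: [-90.0, 0.1, -11.0]
force: [0.3, 0.0, -0.0]
width: 0.999
```

Request:
apply_moves --pt "0 0 0 0 0 0" --pt "0 0 0 0 0 0" --pt "0 0 0 0 0 0" --pt "0 0 0 0 0 0" --pt "0 0 0 0 0 0" --pt "0 0 0 0 0 0" --pt "0 0 0 0 0 0" --pt "0 0 0 0 0 0" --fingers 0.4 --grip_force 40

```text
time_s: 8.22
eef_pos: [0.6136, -0.2171, 0.0496]
tool_rot: [-90.0, -0.1, -11.0]
force: [-0.7, -2.3, 6.7]
width: 0.606
```

Request:
apply_moves --pt "0 -0.005 0 0 0 0" --pt "0 -0.015 0 0 0 0" --pt "0 -0.03 0 0 0 0" --pt "0 -0.03 0 0 0 0" --pt "0 -0.03 0 0 0 0" --pt "0 -0.03 0 0 0 0" --pt "0 -0.03 0 0 0 0" --pt "0 0 0 0 0 0"

```text
time_s: 9.22
eef_pos: [0.6146, -0.2165, 0.2217]
tool_rot: [-90.0, -0.3, -11.0]
force: [-0.3, -0.1, -3.2]
width: 0.613
```

```bash
python3 go.py .5605 .0145 .218 -11; python3 - <<'E'
from h import *
d=snap("side"); crop(d,"pics/s4.png",260,30,420,220,4)
E
```

```text
t 9.22 tcp [ 0.6146 -0.2165  0.2217] rpy [-90.02  -0.34 -10.97] F [-0.3 -0.1 -3.2] w 0.613
shift tool now [-0.0971  0.003   0.2165] shift in target axes [-0.0972  0.0037  0.2164] rotvec [0.0004 0.0005 0.006 ] dist 0.237
```

View pics/s4.png

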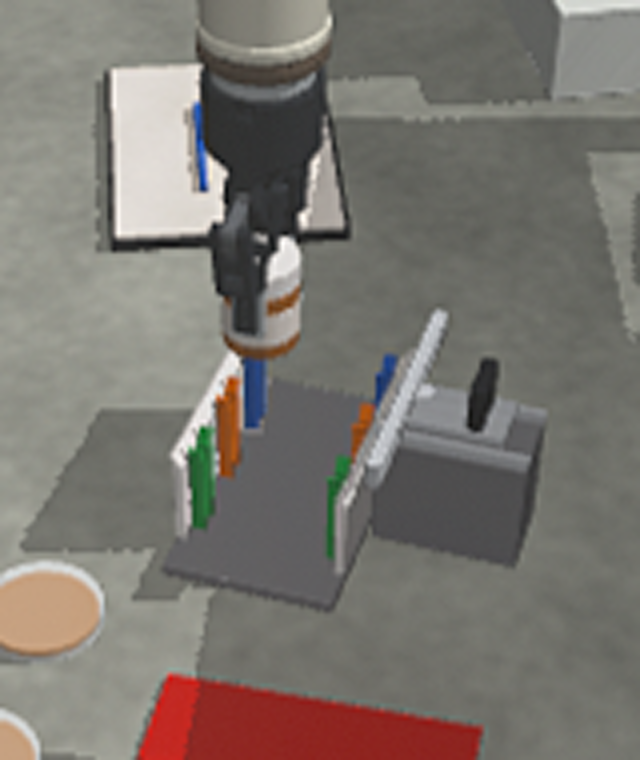

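Request:
apply_moves --pt "-0.0121 0 0.027 0 0 0" --pt "-0.0121 0 0.027 0 0 0" --pt "-0.0121 0 0.027 0 0 0" --pt "-0.0121 0 0.027 0 0 0" --pt "-0.0121 0 0.027 0 0 0" --pt "-0.0121 0 0.027 0 0 0" --pt "-0.0121 0 0.027 0 0 0" --pt "-0.0121 0 0.027 0 0 0" --pt "0 0 0 0 0 0"

```text
time_s: 10.4
eef_pos: [0.5569, 0.0179, 0.2164]
tool_rot: [-89.9, 0.2, -10.7]
force: [0.0, -0.6, -2.5]
width: 0.608
```

Request:
apply_moves --pt "0 0.03 0 0 0 0" --pt "0 0.03 0 0 0 0" --pt "0 0.03 0 0 0 0" --pt "0 0.03 0 0 0 0" --pt "0 0.02 0 0 0 0" --pt "0 0.015 0 0 0 0" --pt "0 0.01 0 0 0 0" --pt "0 0.005 0 0 0 0" --pt "0 0 0 0 0 0"

```text
time_s: 11.52
eef_pos: [0.559, 0.0142, 0.0483]
tool_rot: [-90.0, -0.0, -11.0]
force: [-0.4, 0.9, -3.7]
width: 0.609
```

Request:
apply_moves --pt "0 0.002 0 0 0 0" --pt "0 0.0015 0 0 0 0" --pt "0 0.001 0 0 0 0" --pt "0 0 0 0 0 0" --pt "0 0 0 0 0 0"

```text
time_s: 12.15
eef_pos: [0.5589, 0.0143, 0.0438]
tool_rot: [-90.0, -0.0, -11.0]
force: [1.1, -0.0, -2.4]
width: 0.605
```

Request:
apply_moves --pt "0 0.001 0 0 0 0" --pt "0 0.001 0 0 0 0" --pt "0 0 0 0 0 0"

```text
time_s: 12.52
eef_pos: [0.5591, 0.0143, 0.0435]
tool_rot: [-90.0, -0.0, -11.0]
force: [-6.5, -0.3, 13.6]
width: 0.603
```

Contact. Release and back off upward.

Request:
apply_moves --pt "0 -0.0015 0 0 0 0" --pt "0 0 0 0 0 0" --pt "0 0 0 0 0 0" --pt "0 0 0 0 0 0" --fingers 0.85

```text
time_s: 13.02
eef_pos: [0.5589, 0.0142, 0.0431]
tool_rot: [-90.0, 0.0, -11.0]
force: [-0.5, -0.5, -0.1]
width: 0.852
```

Request:
apply_moves --pt "0 -0.005 0 0 0 0" --pt "0 -0.015 0 0 0 0" --pt "0 -0.03 0 0 0 0" --pt "0 -0.04 0 0 0 0" --pt "0 -0.04 0 0 0 0" --pt "0 -0.04 0 0 0 0" --pt "0 -0.03 0 0 0 0" --pt "0 0 0 0 0 0"

```text
time_s: 14.02
eef_pos: [0.5609, 0.0144, 0.2474]
tool_rot: [-89.9, -0.4, -11.0]
force: [0.5, -0.8, -0.1]
width: 0.849
```

```bash
python3 - <<'E'
from jar import *
from go import rep
for n in ["side","top"]:
    d=snap(n); np.save(f"{n}_d2.npy",d,allow_pickle=True)
    try: print(n,cap(d,(.56,.015),zt=.07))
    except Exception as e: print(n,e)
    if n=="side": crop(d,"pics/s5.png",240,60,420,380,2)
rep(.509,.2194,.244,8.4)
E
```

```text
side (array([560.4,  16.5]), 27.9, array([560.6,  16. ]), 25.8)
top max() iterable argument is empty
t 14.12 tcp [0.5588 0.0142 0.2439] rpy [-8.999e+01 -6.000e-02 -1.099e+01] F [-0.2  0.2 -0.2] w 0.851
shift tool now [-8.800e-02 -1.000e-04  1.919e-01] shift in target axes [-1.930e-02 -1.000e-04  2.103e-01] rotvec [-0.     -0.3384  0.001 ] dist 0.211
```

View pics/s5.png

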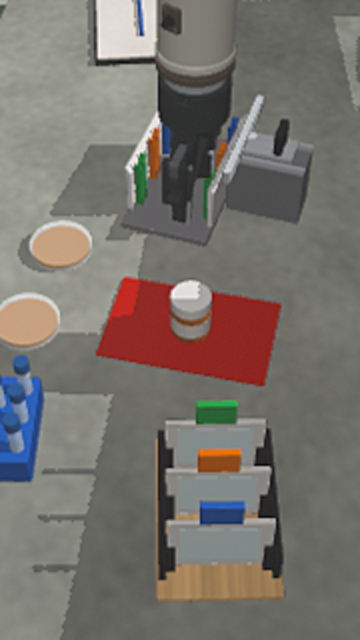

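Request:
apply_moves --pt "0 0 0 0 -0.169 0" --pt "0 0 0 0 -0.169 0" --pt "-0.0032 0 0.035 0 0 0" --pt "-0.0032 0 0.035 0 0 0" --pt "-0.0032 0 0.035 0 0 0" --pt "-0.0032 0 0.035 0 0 0" --pt "-0.0032 0 0.035 0 0 0" --pt "-0.0032 0 0.035 0 0 0" --pt "0 0 0 0 0 0" --pt "0 0 0 0 0 0" --fingers 0.45

```text
time_s: 15.38
eef_pos: [0.5088, 0.2183, 0.2422]
tool_rot: [-90.1, 0.1, 8.4]
force: [0.1, -0.6, -0.2]
width: 0.451
```

```bash
python3 - <<'E'
from h import *
from go import rep
rep(.5091,.2194,.12,8.4)
d=snap("side"); crop(d,"pics/s6.png",280,180,420,370,4); d=snap("top");crop(d,"pics/t6.png",150,180,290,280,5)
E
```

```text
t 15.38 tcp [0.5088 0.2183 0.2422] rpy [-90.06   0.12   8.38] F [ 0.1 -0.6 -0.2] w 0.451
shift tool now [0.0007 0.1222 0.0012] shift in target axes [0.0004 0.1222 0.0011] rotvec [ 0.0011 -0.0004 -0.002 ] dist 0.122
```

View pics/s6.png

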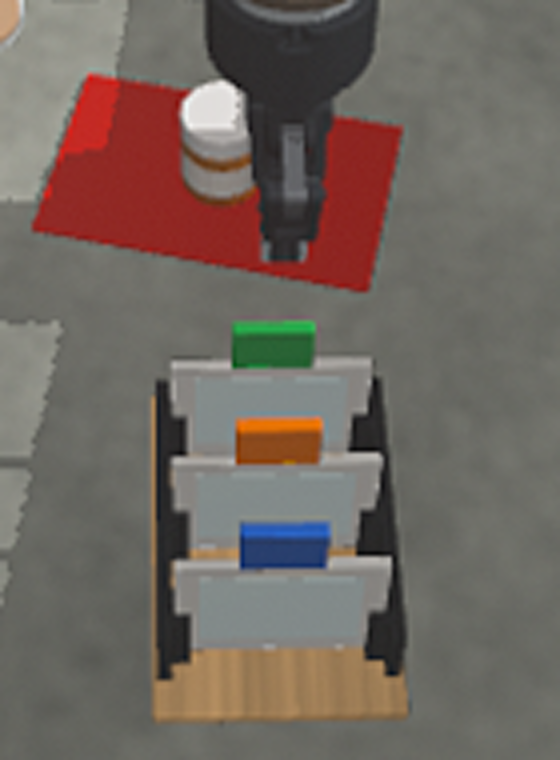

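Request:
apply_moves --pt "0 0.025 0.0005 0 0 0" --pt "0 0.025 0.0005 0 0 0" --pt "0 0.025 0 0 0 0" --pt "0 0.02 0 0 0 0" --pt "0 0.015 0 0 0 0" --pt "0 0.013 0 0 0 0" --pt "0 0 0 0 0 0" --pt "0 0 0 0 0 0"

```text
time_s: 16.48
eef_pos: [0.5096, 0.2204, 0.1208]
tool_rot: [-90.0, -0.1, 8.4]
force: [0.0, 0.1, 0.1]
width: 0.445
```

Request:
apply_moves --pt "0 0 0 0 0 0" --pt "0 0 0 0 0 0" --pt "0 0 0 0 0 0" --pt "0 0 0 0 0 0" --pt "0 0 0 0 0 0" --pt "0 0 0 0 0 0" --fingers 0 --grip_force 50

```text
time_s: 17.23
eef_pos: [0.5097, 0.2203, 0.121]
tool_rot: [-90.0, -0.1, 8.4]
force: [0.2, -0.9, 5.6]
width: 0.092
```

```bash
python3 go.py .5091 .2194 .29 8.4
```

```text
t 17.23 tcp [0.5097 0.2203 0.121 ] rpy [-8.999e+01 -7.000e-02  8.370e+00] F [ 0.2 -0.9  5.6] w 0.092
shift tool now [-0.0006 -0.169  -0.0008] shift in target axes [-0.0008 -0.169  -0.0008] rotvec [-0.0002 -0.0004  0.0012] dist 0.169
```

Request:
apply_moves --pt "0 -0.005 0 0 0 0" --pt "0 -0.01 0 0 0 0" --pt "0 -0.02 0 0 0 0" --pt "0 -0.03 0 0 0 0" --pt "0 -0.035 0 0 0 0" --pt "0 -0.035 0 0 0 0" --pt "0 -0.035 0 0 0 0" --pt "0 0 0 0 0 0" --pt "0 0 0 0 0 0"

```text
time_s: 18.35
eef_pos: [0.5085, 0.2199, 0.2896]
tool_rot: [-90.0, 0.1, 8.4]
force: [-0.6, -0.6, -2.5]
width: 0.083
```

```bash
cat > fh.py <<'E'
# fit the held cassette in both cameras relative to TCP, and frame poses
from fit import *
def held(d,tcp,yaw,zbot,bg=None):
    W=cloud(d); c=tcp[:2]; a=np.radians(yaw)
    F=(W[...,:2]-c)@np.array([[np.cos(a),-np.sin(a)],[np.sin(a),np.cos(a)]])
    mask=(np.abs(F[...,1])<.012)&(np.abs(F[...,0])<.062)&(np.abs(W[...,2]-zbot-.045)<.05)
    mask=cv2.dilate(mask.astype(np.uint8),np.ones((7,7)))>0
    mask&=~((W[...,2]>zbot+.09)&np.isfinite(W[...,2]))
    def boxes(p): return [(np.array([-.055,-.003,0]),np.array([.055,.003,.09]))]
    return fitH(d,[c[0],c[1],yaw,zbot],mask)
def fitH(d,p0,mask):
    v,u=np.nonzero(mask&(d["range_z"]>0)); m=d["range_z"][v,u]
    b=cass_boxes()
    def cost(p):
        T=(Ro.from_euler("z",p[2],degrees=True).as_matrix(),np.array([p[0],p[1],p[3]]))
        r=cast(d,b,T,u,v); hitbg=(r-m)>0.02  # background either way
        e=np.minimum(np.abs(r-m),.01); return e.mean()*1e3
    x=np.array(p0)
    for k in range(3):
        S=np.vstack([x]+[x+np.eye(4)[i]*[.005,.005,1.5,.004][i]*(-1)**k for i in range(4)])
        o=minimize(cost,x,method="Nelder-Mead",options=dict(initial_simplex=S,xatol=1e-5,fatol=1e-5)); x=o.x
    return x,o.fun,len(u)
def frame(d,yaw0=-11.03,c=(.5975,-.267),q=.0083,hide=None):
    W=cloud(d); c=np.array(c); a=np.radians(yaw0)
    F=(W[...,:2]-c)@np.array([[np.cos(a),-np.sin(a)],[np.sin(a),np.cos(a)]])
    slide=(F[...,0]<-0.095)|((F[...,0]<-.066)&(np.abs(F[...,1])<.06)&(W[...,2]<.102))
    mask=(np.abs(F[...,0])<.12)&(np.abs(F[...,1])<.14)&~slide&(W[...,2]<.13)
    return fitT(d,lambda p:frame_boxes(p[4]),[*c,yaw0,0,q],mask,[.004,.004,1,.002,.004],clip=.008)
E
python3 - <<'E'
from fh import *
from go import rep
rep(.5091,.2194,.29,-11)
s=env.get_state(); tcp=s["eef_pos"]
for n in ["side","top"]:
    d=snap(n)
    x,f,k=held(d,tcp,8.4,tcp[2]-.107-.004)
    print(n,"held",x.round(4),round(f,2),k,"minus tcp",((x[:2]-tcp[:2])*1e3).round(2), "zbot-tcp",round(x[3]-tcp[2],4))
    x,f,k=frame(d); print(n,"frame",x.round(4),round(f,2),k)
    if n=="side": crop(d,"pics/s7.png",250,60,420,370,2)
    else: crop(d,"pics/t7.png",150,150,490,290,2)
E
```

```text
t 18.35 tcp [0.5085 0.2199 0.2896] rpy [-9.002e+01  7.000e-02  8.380e+00] F [-0.6 -0.6 -2.5] w 0.083
shift tool now [ 0.0006 -0.0004 -0.0006] shift in target axes [ 0.0007 -0.0004 -0.0003] rotvec [ 0.0006  0.3383 -0.0012] dist 0.001
side held [0.5081 0.2191 8.3476 0.1772] 3.4 2054 minus tcp [-0.33 -0.78] zbot-tcp -0.1124
side frame [ 5.98200e-01 -2.68000e-01 -1.13673e+01 -8.00000e-04  1.13000e-02] 2.63 2442
top held [0.5064 0.2204 8.3864 0.1769] 5.33 674 minus tcp [-2.04  0.48] zbot-tcp -0.1127
top frame [ 5.9740e-01 -2.6610e-01 -1.0951e+01 -5.0000e-04  8.1000e-03] 2.16 8074
```

View pics/s7.png

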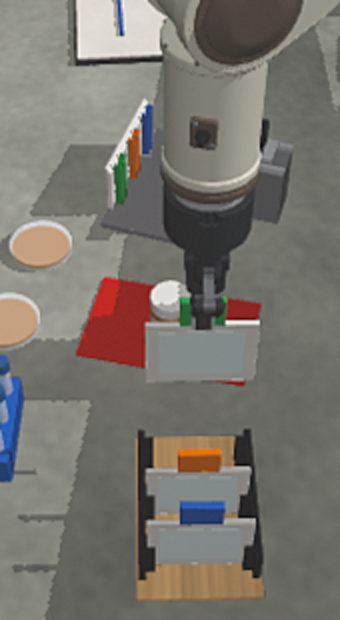

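Request:
apply_moves --pt "0 0 0 0 0.113 0" --pt "0 0 0 0 0.113 0" --pt "0 0 0 0 0.1125 0" --pt "0 0 0 0 0 0"

```text
time_s: 18.95
eef_pos: [0.5085, 0.2199, 0.2889]
tool_rot: [-90.1, 0.1, -11.0]
force: [0.2, -0.2, -1.3]
width: 0.084
```

```bash
python3 go.py .61 -.208 .29 -11
```

```text
t 18.95 tcp [0.5085 0.2199 0.2889] rpy [-90.08   0.13 -10.95] F [ 0.2 -0.2 -1.3] w 0.084
shift tool now [ 0.181  -0.0009 -0.4009] shift in target axes [ 0.1813 -0.0011 -0.4007] rotvec [ 0.0014  0.0009 -0.0022] dist 0.44
```

Request:
apply_moves --pt "0.0151 0 -0.0334 0 0 0" --pt "0.0151 0 -0.0334 0 0 0" --pt "0.0151 0 -0.0334 0 0 0" --pt "0.0151 0 -0.0334 0 0 0" --pt "0.0151 0 -0.0334 0 0 0" --pt "0.0151 0 -0.0334 0 0 0" --pt "0.0151 0 -0.0334 0 0 0" --pt "0.0151 0 -0.0334 0 0 0" --pt "0.0151 0 -0.0334 0 0 0" --pt "0.0151 0 -0.0334 0 0 0" --pt "0.0151 0 -0.0334 0 0 0" --pt "0.0151 0 -0.0334 0 0 0"

```text
time_s: 20.45
eef_pos: [0.6103, -0.2088, 0.2892]
tool_rot: [-90.0, 0.1, -10.8]
force: [-0.4, -0.7, -1.7]
width: 0.082
```

Request:
apply_moves --pt "0 0.03 0 0 0 0" --pt "0 0.03 0 0 0 0" --pt "0 0 0 0 0 0" --pt "0 0 0 0 0 0" --pt "0 0 0 0 0 0"

```text
time_s: 21.08
eef_pos: [0.6114, -0.208, 0.232]
tool_rot: [-90.0, -0.2, -11.0]
force: [0.1, -0.1, -1.0]
width: 0.083
```

```bash
cat > meas.py <<'E'
import sys
from fh import *
from go import rep
tag=sys.argv[1]
fr={"side":(.5977,-.2681),"top":(.5973,-.2660)}; yaw=-11.0
s=env.get_state(); tcp=s["eef_pos"]; rep(*tcp,yaw)
a=np.radians(yaw); Rf=np.array([[np.cos(a),-np.sin(a)],[np.sin(a),np.cos(a)]])
for n in ["side","top"]:
    d=snap(n); np.save(f"{n}_{tag}.npy",d,allow_pickle=True)
    x,f,k=held(d,tcp,yaw,tcp[2]-.1118)
    print(n,"held",x.round(4),round(f,2),k,"minus tcp",((x[:2]-tcp[:2])*1e3).round(2),"in frame mm",((x[:2]-fr[n])@Rf*1e3).round(2))
    if n=="side": crop(d,f"pics/s_{tag}.png",270,60,410,190,5)
    else: crop(d,f"pics/t_{tag}.png",370,150,490,280,4)
E
python3 meas.py g1
```

```text
t 21.07 tcp [ 0.6114 -0.208   0.232 ] rpy [-90.01  -0.15 -10.97] F [ 0.1 -0.1 -1. ] w 0.083
shift tool now [0. 0. 0.] shift in target axes [0. 0. 0.] rotvec [0.0002 0.0005 0.0026] dist 0.0
side held [  0.6111  -0.209  -11.0815   0.1197] 4.35 1463 minus tcp [-0.34 -1.02] in frame mm [ 1.87 60.56]
top held [  0.6103  -0.2068 -10.9537   0.1196] 6.19 507 minus tcp [-1.11  1.19] in frame mm [ 1.49 60.6 ]
```

View pics/s_g1.png

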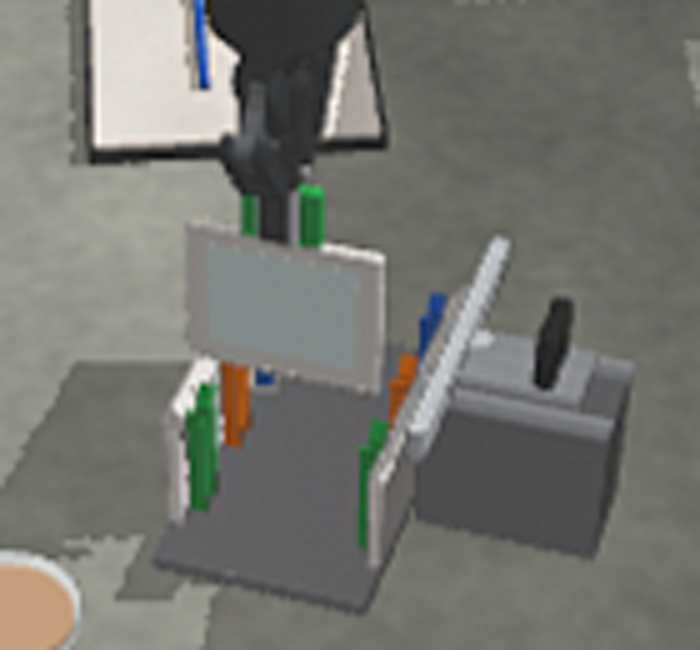

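View pics/t_g1.png

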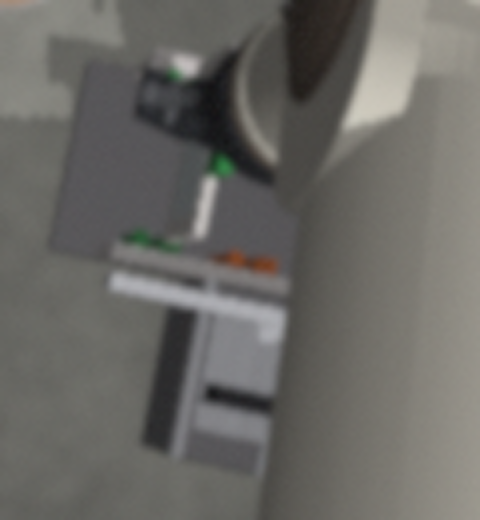

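Request:
apply_moves --pt "-0.0015 0.01 -0.0005 0 0 0" --pt "0 0.01 0 0 0 0" --pt "0 0.006 0 0 0 0" --pt "0 0 0 0 0 0" --pt "0 0 0 0 0 0"

```text
time_s: 21.8
eef_pos: [0.6091, -0.2081, 0.2044]
tool_rot: [-90.0, -0.0, -11.0]
force: [0.5, -1.1, -1.1]
width: 0.085
```

```bash
python3 meas.py g2
```

```text
t 21.8 tcp [ 0.6091 -0.2081  0.2044] rpy [-9.000e+01 -1.000e-02 -1.101e+01] F [ 0.5 -1.1 -1.1] w 0.085
shift tool now [0. 0. 0.] shift in target axes [0. 0. 0.] rotvec [ 0.     -0.0003  0.0002] dist 0.0
side held [  0.6087  -0.209  -11.1799   0.0887] 4.57 1481 minus tcp [-0.34 -0.91] in frame mm [-0.46 60.11]
top held [  0.608   -0.2069 -11.2538   0.0853] 5.8 498 minus tcp [-1.06  1.22] in frame mm [-0.78 60.08]
```

View pics/s_g2.png

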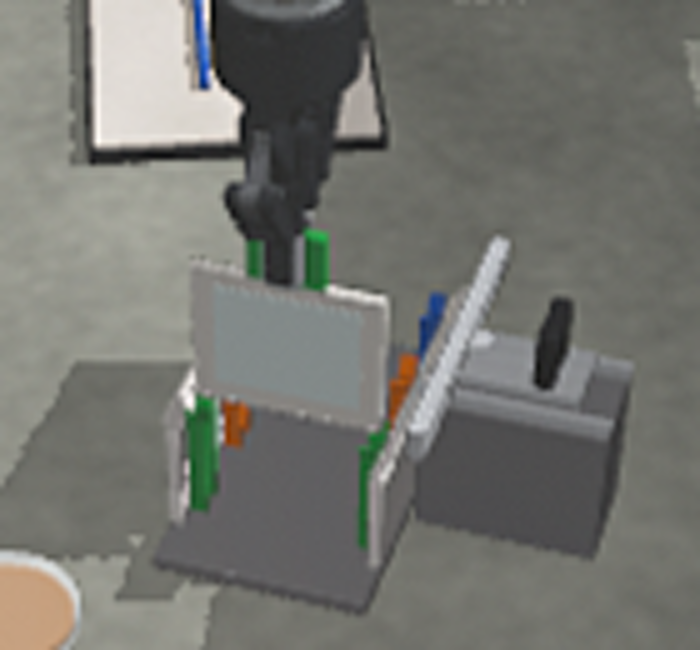

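Request:
apply_moves --pt "0.0004 0.003 0 0 0 0" --pt "0 0.003 0 0 0 0" --pt "0 0.003 0 0 0 0" --pt "0 0.003 0 0 0 0" --pt "0 0 0 0 0 0" --pt "0 0 0 0 0 0"

```text
time_s: 22.65
eef_pos: [0.6093, -0.2081, 0.1923]
tool_rot: [-90.0, -0.0, -11.0]
force: [0.2, -0.1, -1.6]
width: 0.082
```

Request:
apply_moves --pt "0 0.003 0 0 0 0" --pt "0 0.003 0 0 0 0" --pt "0 0.003 0 0 0 0" --pt "0 0.003 0 0 0 0" --pt "0 0 0 0 0 0" --pt "0 0 0 0 0 0"

```text
time_s: 23.4
eef_pos: [0.6093, -0.2081, 0.1803]
tool_rot: [-90.0, -0.0, -11.0]
force: [0.7, -0.1, -2.2]
width: 0.093
```

Request:
apply_moves --pt "0 0.005 0 0 0 0" --pt "0 0.005 0 0 0 0" --pt "0 0.005 0 0 0 0" --pt "0 0.005 0 0 0 0" --pt "0 0 0 0 0 0"

```text
time_s: 24.02
eef_pos: [0.609, -0.208, 0.1596]
tool_rot: [-90.0, 0.1, -11.0]
force: [0.3, -0.1, -1.6]
width: 0.087
```

Request:
apply_moves --pt "0 0.006 0 0 0 0" --pt "0 0.006 0 0 0 0" --pt "0 0.006 0 0 0 0" --pt "0 0.006 0 0 0 0" --pt "0 0.006 0 0 0 0" --pt "0 0.005 0 0 0 0" --pt "0 0 0 0 0 0" --pt "0 0 0 0 0 0"

```text
time_s: 25.02
eef_pos: [0.6094, -0.2082, 0.1254]
tool_rot: [-90.0, -0.0, -11.0]
force: [-0.3, -0.5, -2.0]
width: 0.084
```

Request:
apply_moves --pt "0 0.0015 0 0 0 0" --pt "0 0.0015 0 0 0 0" --pt "0 0.001 0 0 0 0" --pt "0 0 0 0 0 0"

```text
time_s: 25.52
eef_pos: [0.6092, -0.2081, 0.1212]
tool_rot: [-90.0, 0.0, -11.0]
force: [-0.0, -0.3, -0.8]
width: 0.082
```

Request:
apply_moves --pt "0 0.001 0 0 0 0" --pt "0 0.001 0 0 0 0" --pt "0 0 0 0 0 0"

```text
time_s: 25.9
eef_pos: [0.6094, -0.2082, 0.1211]
tool_rot: [-90.0, -0.0, -11.0]
force: [-4.9, 1.4, 10.0]
width: 0.085
```

Request:
apply_moves --pt "0 -0.001 0 0 0 0" --pt "0 0 0 0 0 0" --pt "0 0 0 0 0 0" --pt "0 0 0 0 0 0" --fingers 0.35

```text
time_s: 26.4
eef_pos: [0.6092, -0.2081, 0.12]
tool_rot: [-90.0, 0.0, -11.0]
force: [0.8, -0.4, -0.8]
width: 0.349
```

Request:
apply_moves --pt "0 -0.01 0 0 0 0" --pt "0 -0.02 0 0 0 0" --pt "0 -0.03 0 0 0 0" --pt "0 -0.035 0 0 0 0" --pt "0 -0.035 0 0 0 0" --pt "0 0 0 0 0 0"

```text
time_s: 27.15
eef_pos: [0.6118, -0.2089, 0.2561]
tool_rot: [-90.0, -0.5, -11.0]
force: [0.3, 0.0, 0.3]
width: 0.351
```

```bash
cat > ck.py <<'E'
import sys
from h import *
from go import rep
tag=sys.argv[1]; x=list(map(float,sys.argv[2:6]))
d=snap("side"); crop(d,f"pics/s_{tag}.png",240,60,420,370,2); rep(*x)
W=cloud(d)
for n in ["jar1","cassette_blue","cassette_orange","cassette_green"]:
    for r in env.regions_of("side",n)[:2]:
        p=W[r["pixels"]]; print(n,round(r["confidence"],2),np.nanpercentile(p,[3,50,97],axis=0).round(3).tolist())
E
python3 ck.py g9 .5004 .2796 .25 8.4
```

```text
t 27.2 tcp [ 0.6106 -0.2086  0.2537] rpy [-90.03  -0.31 -11.02] F [-0.1 -1.1 -0.3] w 0.352
shift tool now [-0.2015  0.0024  0.4581] shift in target axes [-0.0377  0.0037  0.499 ] rotvec [ 0.0014 -0.3389  0.0052] dist 0.5
jar1 0.66 [[0.536, -0.005, 0.01], [0.559, 0.03, 0.062], [0.583, 0.04, 0.072]]
jar1 0.49 [[0.445, -0.407, 0.001], [0.497, -0.239, 0.112], [0.533, -0.168, 0.145]]
cassette_blue 0.74 [[0.443, 0.332, 0.012], [0.492, 0.34, 0.073], [0.539, 0.347, 0.133]]
cassette_orange 0.56 [[0.453, 0.272, 0.02], [0.5, 0.281, 0.078], [0.549, 0.288, 0.133]]
cassette_green 0.57 [[0.564, -0.26, 0.01], [0.609, -0.207, 0.07], [0.654, -0.197, 0.132]]
```

View pics/s_g9.png

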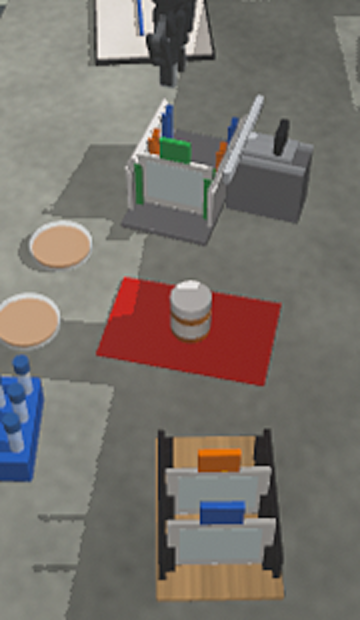

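Request:
apply_moves --pt "0 0 0 0 -0.169 0" --pt "0 0 0 0 -0.1695 0" --pt "-0.0026 0 0.05 0 0 0" --pt "-0.0037 0 0.05 0 0 0" --pt "-0.0037 0 0.05 0 0 0" --pt "-0.0037 0 0.05 0 0 0" --pt "-0.0037 0 0.05 0 0 0" --pt "-0.0037 0 0.05 0 0 0" --pt "-0.0037 0 0.05 0 0 0" --pt "-0.0037 0 0.05 0 0 0" --pt "-0.0037 0 0.05 0 0 0" --pt "-0.0037 0 0.05 0 0 0" --fingers 0.45

```text
time_s: 28.9
eef_pos: [0.5, 0.2824, 0.2494]
tool_rot: [-90.0, 0.1, 8.4]
force: [-0.0, -0.1, 0.7]
width: 0.451
```

Request:
apply_moves --pt "0 0 0 0 0 0" --pt "0 0 0 0 0 0" --pt "0 0 0 0 0 0"

```text
time_s: 29.28
eef_pos: [0.5014, 0.2794, 0.2498]
tool_rot: [-90.1, 0.0, 8.2]
force: [-0.2, 0.3, -0.5]
width: 0.45
```

```bash
python3 go.py .501 .2796 .121 8.4
```

```text
t 29.27 tcp [0.5014 0.2794 0.2498] rpy [-9.006e+01  5.000e-02  8.230e+00] F [-0.2  0.3 -0.5] w 0.45
shift tool now [-0.0003  0.1288  0.0004] shift in target axes [-0.0004  0.1288  0.0002] rotvec [ 0.0011 -0.0029 -0.0008] dist 0.129
```

Request:
apply_moves --pt "0 0.025 0 0 0 0" --pt "0 0.025 0 0 0 0" --pt "0 0.025 0 0 0 0" --pt "0 0.02 0 0 0 0" --pt "0 0.02 0 0 0 0" --pt "0 0.014 0 0 0 0" --pt "0 0 0 0 0 0" --pt "0 0 0 0 0 0"

```text
time_s: 30.28
eef_pos: [0.5015, 0.2813, 0.122]
tool_rot: [-90.0, -0.1, 8.4]
force: [0.5, 0.7, -0.3]
width: 0.451
```

Request:
apply_moves --pt "0 0 0 0 0 0" --pt "0 0 0 0 0 0" --pt "0 0 0 0 0 0" --pt "0 0 0 0 0 0" --pt "0 0 0 0 0 0" --pt "0 0 0 0 0 0" --fingers 0 --grip_force 50

```text
time_s: 31.02
eef_pos: [0.5015, 0.2809, 0.1221]
tool_rot: [-90.0, -0.1, 8.4]
force: [-0.7, -1.9, 5.4]
width: 0.087
```

```bash
python3 go.py .501 .2796 .121 8.4
```

```text
t 31.02 tcp [0.5015 0.2809 0.1221] rpy [-9.003e+01 -6.000e-02  8.350e+00] F [-0.7 -1.9  5.4] w 0.087
shift tool now [-0.0007  0.0011 -0.0012] shift in target axes [-0.0007  0.0011 -0.0012] rotvec [ 0.0005 -0.0008  0.001 ] dist 0.002
```

Request:
apply_moves --pt "0 -0.005 0 0 0 0" --pt "0 -0.01 0 0 0 0" --pt "0 -0.02 0 0 0 0" --pt "0 -0.03 0 0 0 0" --pt "0 -0.035 0 0 0 0" --pt "0 -0.035 0 0 0 0" --pt "0 -0.035 0 0 0 0" --pt "0 0 0 0 0.113 0" --pt "0 0 0 0 0.113 0" --pt "0 0 0 0 0.1125 0" --pt "0 0 0 0 0 0" --pt "0 0 0 0 0 0"

```text
time_s: 32.52
eef_pos: [0.5007, 0.2817, 0.2915]
tool_rot: [-90.0, 0.0, -10.9]
force: [-0.1, 0.1, -1.7]
width: 0.084
```

```bash
python3 ck.py o1 .5983 -.267 .29 -11
```

```text
t 32.58 tcp [0.5007 0.2816 0.2914] rpy [-8.998e+01  1.000e-02 -1.089e+01] F [-0.7 -0.1 -1.9] w 0.085
shift tool now [ 0.1995  0.0013 -0.5203] shift in target axes [ 0.2005  0.0014 -0.5199] rotvec [-0.0003  0.0019 -0.0001] dist 0.557
jar1 0.7 [[0.736, -0.008, 0.002], [0.776, 0.036, 0.013], [0.816, 0.073, 0.017]]
jar1 0.62 [[0.545, -0.0, 0.008], [0.565, 0.034, 0.056], [0.585, 0.041, 0.072]]
cassette_blue 0.75 [[0.443, 0.329, 0.011], [0.492, 0.34, 0.072], [0.539, 0.347, 0.133]]
cassette_blue 0.21 [[0.449, 0.273, 0.181], [0.494, 0.285, 0.231], [0.551, 0.293, 0.293]]
cassette_orange 0.61 [[0.449, 0.273, 0.181], [0.495, 0.285, 0.231], [0.551, 0.293, 0.291]]
cassette_green 0.69 [[0.601, -0.217, 0.013], [0.624, -0.209, 0.068], [0.656, -0.203, 0.132]]
```

View pics/s_o1.png

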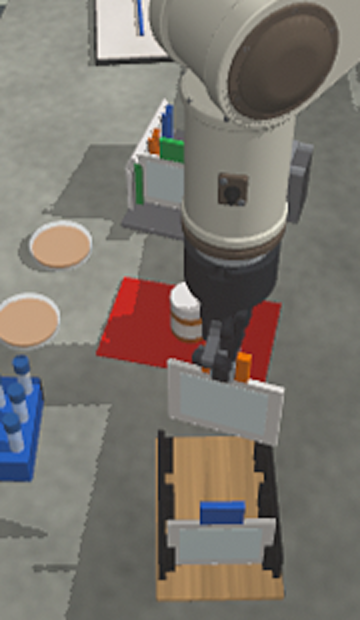

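Request:
apply_moves --pt "0.0167 0 -0.0433 0 0 0" --pt "0.0167 0 -0.0433 0 0 0" --pt "0.0167 0 -0.0433 0 0 0" --pt "0.0167 0 -0.0433 0 0 0" --pt "0.0167 0 -0.0433 0 0 0" --pt "0.0167 0 -0.0433 0 0 0" --pt "0.0167 0 -0.0433 0 0 0" --pt "0.0167 0 -0.0433 0 0 0" --pt "0.0167 0 -0.0433 0 0 0" --pt "0.0167 0 -0.0433 0 0 0" --pt "0.0167 0 -0.0433 0 0 0" --pt "0.0167 0 -0.0433 0 0 0"

```text
time_s: 34.28
eef_pos: [0.5985, -0.2684, 0.2912]
tool_rot: [-90.0, -0.0, -11.0]
force: [0.3, 0.4, -0.6]
width: 0.088
```

Request:
apply_moves --pt "0 0 0 0 0 0" --pt "0 0.03 0 0 0 0" --pt "0 0.03 0 0 0 0" --pt "0 0.015 0 0 0 0" --pt "0 0 0 0 0 0" --pt "0 0 0 0 0 0" --pt "0 0 0 0 0 0"

```text
time_s: 35.15
eef_pos: [0.5992, -0.2673, 0.2178]
tool_rot: [-90.0, -0.1, -11.0]
force: [0.6, 0.2, -0.9]
width: 0.083
```

```bash
python3 meas.py o2
```

```text
t 35.15 tcp [ 0.5992 -0.2673  0.2178] rpy [-90.02  -0.14 -11.01] F [ 0.6  0.2 -0.9] w 0.083
shift tool now [0. 0. 0.] shift in target axes [0. 0. 0.] rotvec [ 0.0004 -0.0002  0.0025] dist 0.0
side held [  0.5982  -0.2683 -10.9367   0.1042] 4.48 1412 minus tcp [-0.98 -1.04] in frame mm [ 0.53 -0.15]
top held [  0.5973  -0.2661 -10.9987   0.1046] 5.63 640 minus tcp [-1.92  1.19] in frame mm [-0.02 -0.13]
```

View pics/s_o2.png

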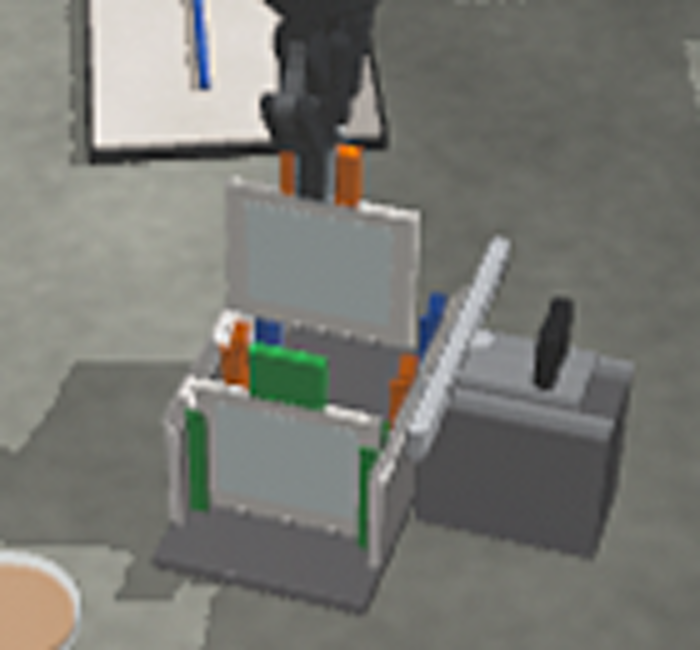

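Request:
apply_moves --pt "0 0.007 0 0 0 0" --pt "0 0.005 0 0 0 0" --pt "0 0.003 0 0 0 0" --pt "0 0.003 0 0 0 0" --pt "0 0.003 0 0 0 0" --pt "0 0.003 0 0 0 0" --pt "0 0.003 0 0 0 0" --pt "0 0 0 0 0 0" --pt "0 0 0 0 0 0"

```text
time_s: 36.38
eef_pos: [0.5983, -0.2671, 0.1894]
tool_rot: [-90.0, -0.0, -11.0]
force: [-0.2, -0.7, -1.5]
width: 0.083
```

Request:
apply_moves --pt "0 0.003 0 0 0 0" --pt "0 0.003 0 0 0 0" --pt "0 0.003 0 0 0 0" --pt "0 0.003 0 0 0 0" --pt "0 0 0 0 0 0" --pt "0 0 0 0 0 0"

```text
time_s: 37.12
eef_pos: [0.5984, -0.267, 0.1773]
tool_rot: [-90.0, -0.0, -11.0]
force: [-0.2, 0.5, -1.7]
width: 0.086
```

Request:
apply_moves --pt "0 0.005 0 0 0 0" --pt "0 0.005 0 0 0 0" --pt "0 0.005 0 0 0 0" --pt "0 0.005 0 0 0 0" --pt "0 0 0 0 0 0"

```text
time_s: 37.75
eef_pos: [0.5982, -0.2669, 0.1567]
tool_rot: [-90.0, 0.0, -11.0]
force: [-0.2, -0.2, -1.6]
width: 0.083
```

Request:
apply_moves --pt "0 0.006 0 0 0 0" --pt "0 0.006 0 0 0 0" --pt "0 0.006 0 0 0 0" --pt "0 0.006 0 0 0 0" --pt "0 0.005 0 0 0 0" --pt "0 0.002 0 0 0 0" --pt "0 0 0 0 0 0" --pt "0 0 0 0 0 0"

```text
time_s: 38.75
eef_pos: [0.5984, -0.2671, 0.1265]
tool_rot: [-90.0, -0.0, -11.0]
force: [0.3, -0.8, -1.6]
width: 0.084
```

Request:
apply_moves --pt "0 0.0015 0 0 0 0" --pt "0 0.0015 0 0 0 0" --pt "0 0.001 0 0 0 0" --pt "0 0.001 0 0 0 0" --pt "0 0 0 0 0 0"

```text
time_s: 39.38
eef_pos: [0.5983, -0.2671, 0.1222]
tool_rot: [-90.0, -0.0, -11.0]
force: [-3.5, 1.4, 4.9]
width: 0.079
```

Seated at the expected 0.122. Release.

Request:
apply_moves --pt "0 0 0 0 0 0" --pt "0 0 0 0 0 0" --pt "0 0 0 0 0 0" --pt "0 0 0 0 0 0" --fingers 0.35

```text
time_s: 39.88
eef_pos: [0.5983, -0.267, 0.1212]
tool_rot: [-90.0, 0.0, -11.0]
force: [0.1, 0.8, 0.4]
width: 0.35
```

Request:
apply_moves --pt "0 -0.01 0 0 0 0" --pt "0 -0.02 0 0 0 0" --pt "0 -0.03 0 0 0 0" --pt "0 -0.035 0 0 0 0" --pt "0 -0.035 0 0 0 0" --pt "0 0 0 0 0 0" --pt "0 0 0 0 -0.169 0" --pt "0 0 0 0 -0.1695 0" --pt "0 0 0 0 0 0" --pt "0 0 0 0 0 0"

```text
time_s: 41.12
eef_pos: [0.5981, -0.2671, 0.2513]
tool_rot: [-90.0, 0.0, 8.2]
force: [-0.4, 0.2, -0.5]
width: 0.354
```

```bash
python3 ck.py b1 .4923 .3395 .25 8.4
```

```text
t 41.17 tcp [ 0.5982 -0.2671  0.2514] rpy [-9.00e+01  1.00e-02  8.22e+00] F [-0.3 -0.1  0.7] w 0.35
shift tool now [-0.0181  0.0014  0.6155] shift in target axes [-0.0162  0.0014  0.6155] rotvec [-0.     -0.0031 -0.0001] dist 0.616
jar1 0.58 [[0.535, -0.015, 0.002], [0.559, 0.027, 0.061], [0.584, 0.04, 0.072]]
cassette_blue 0.75 [[0.443, 0.324, 0.01], [0.49, 0.34, 0.071], [0.541, 0.347, 0.133]]
cassette_blue 0.65 [[0.549, -0.277, 0.056], [0.588, -0.264, 0.096], [0.645, -0.255, 0.134]]
cassette_orange 0.96 [[0.549, -0.276, 0.057], [0.588, -0.264, 0.096], [0.642, -0.255, 0.134]]
cassette_orange 0.45 [[0.429, -0.334, 0.002], [0.521, -0.215, 0.063], [0.67, -0.156, 0.125]]
cassette_green 0.64 [[0.566, -0.217, 0.014], [0.609, -0.206, 0.069], [0.654, -0.197, 0.13]]
cassette_green 0.26 [[0.429, -0.331, 0.003], [0.523, -0.215, 0.063], [0.67, -0.157, 0.125]]
```

View pics/s_b1.png

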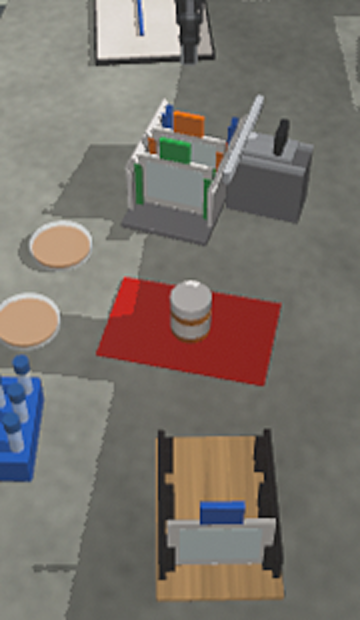

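Request:
apply_moves --pt "-0.0014 0 0.0512 0 0 0" --pt "-0.0014 0 0.0512 0 0 0" --pt "-0.0014 0 0.0512 0 0 0" --pt "-0.0014 0 0.0512 0 0 0" --pt "-0.0014 0 0.0512 0 0 0" --pt "-0.0014 0 0.0512 0 0 0" --pt "-0.0014 0 0.0512 0 0 0" --pt "-0.0014 0 0.0512 0 0 0" --pt "-0.0014 0 0.0512 0 0 0" --pt "-0.0014 0 0.0512 0 0 0" --pt "-0.0014 0 0.0512 0 0 0" --pt "-0.0014 0 0.0512 0 0 0" --fingers 0.45

```text
time_s: 42.88
eef_pos: [0.4919, 0.3399, 0.2515]
tool_rot: [-90.0, -0.0, 8.3]
force: [1.1, -0.2, -0.7]
width: 0.451
```

Request:
apply_moves --pt "0 0 0 0 0 0" --pt "0 0 0 0 0 0" --pt "0 0 0 0 0 0" --pt "0 0 0 0 0 0"

```text
time_s: 43.38
eef_pos: [0.4929, 0.3369, 0.2514]
tool_rot: [-90.0, -0.0, 8.2]
force: [-0.3, 0.3, -0.1]
width: 0.456
```

```bash
python3 go.py .4923 .3394 .122 8.4
```

```text
t 43.38 tcp [0.4929 0.3369 0.2514] rpy [-9.003e+01 -1.000e-02  8.240e+00] F [-0.3  0.3 -0.1] w 0.456
shift tool now [-0.0003  0.1294  0.0026] shift in target axes [-0.0002  0.1294  0.0025] rotvec [ 0.0005 -0.0029  0.0002] dist 0.129
```

Request:
apply_moves --pt "0 0.025 0.0015 0 0 0" --pt "0 0.025 0 0 0 0" --pt "0 0.025 0 0 0 0" --pt "0 0.02 0 0 0 0" --pt "0 0.02 0 0 0 0" --pt "0 0.014 0 0 0 0" --pt "0 0 0 0 0 0" --pt "0 0 0 0 0 0"

```text
time_s: 44.38
eef_pos: [0.4924, 0.3402, 0.1229]
tool_rot: [-90.0, -0.1, 8.4]
force: [0.3, -0.1, -0.0]
width: 0.452
```

Request:
apply_moves --pt "0 0 0 0 0 0" --pt "0 0 0 0 0 0" --pt "0 0 0 0 0 0" --pt "0 0 0 0 0 0" --pt "0 0 0 0 0 0" --pt "0 0 0 0 0 0" --fingers 0 --grip_force 50

```text
time_s: 45.12
eef_pos: [0.4926, 0.3399, 0.1232]
tool_rot: [-90.0, -0.1, 8.4]
force: [-0.1, -1.2, 6.6]
width: 0.085
```

```bash
python3 go.py .4923 .3394 .122 8.4
```

```text
t 45.12 tcp [0.4926 0.3399 0.1232] rpy [-8.999e+01 -7.000e-02  8.360e+00] F [-0.1 -1.2  6.6] w 0.085
shift tool now [-0.0003  0.0012 -0.0005] shift in target axes [-0.0003  0.0012 -0.0005] rotvec [-0.0002 -0.0006  0.0013] dist 0.001
```

Request:
apply_moves --pt "0 -0.005 0 0 0 0" --pt "0 -0.01 0 0 0 0" --pt "0 -0.02 0 0 0 0" --pt "0 -0.03 0 0 0 0" --pt "0 -0.035 0 0 0 0" --pt "0 -0.035 0 0 0 0" --pt "0 -0.035 0 0 0 0" --pt "0 0 0 0 0.113 0" --pt "0 0 0 0 0.113 0" --pt "0 0 0 0 0.1125 0" --pt "0 0 0 0 0 0" --pt "0 0 0 0 0 0"

```text
time_s: 46.62
eef_pos: [0.4918, 0.34, 0.293]
tool_rot: [-90.0, -0.0, -10.9]
force: [0.0, -0.5, -1.6]
width: 0.085
```

```bash
python3 ck.py b2 .5867 -.3259 .292 -11
```

```text
t 46.67 tcp [0.4918 0.34   0.2928] rpy [-8.998e+01 -1.000e-02 -1.090e+01] F [-0.4 -0.2 -1.8] w 0.082
shift tool now [ 2.191e-01  6.000e-04 -6.359e-01] shift in target axes [ 0.2202  0.0008 -0.6355] rotvec [-0.0004  0.0017  0.0001] dist 0.673
jar1 0.77 [[0.528, -0.023, 0.003], [0.575, 0.029, 0.056], [0.594, 0.348, 0.435]]
cassette_blue 0.92 [[0.44, 0.247, 0.011], [0.486, 0.343, 0.23], [0.542, 0.352, 0.292]]
cassette_orange 0.46 [[0.605, -0.308, 0.065], [0.627, -0.271, 0.096], [0.65, -0.218, 0.131]]
cassette_green 0.67 [[0.595, -0.217, 0.014], [0.621, -0.209, 0.069], [0.654, -0.202, 0.131]]
```

View pics/s_b2.png

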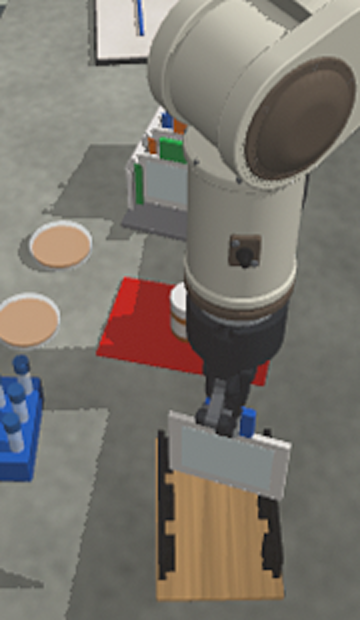

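Request:
apply_moves --pt "0.0157 0 -0.0454 0 0 0" --pt "0.0157 0 -0.0454 0 0 0" --pt "0.0157 0 -0.0454 0 0 0" --pt "0.0157 0 -0.0454 0 0 0" --pt "0.0157 0 -0.0454 0 0 0" --pt "0.0157 0 -0.0454 0 0 0" --pt "0.0157 0 -0.0454 0 0 0" --pt "0.0157 0 -0.0454 0 0 0" --pt "0.0157 0 -0.0454 0 0 0" --pt "0.0157 0 -0.0454 0 0 0" --pt "0.0157 0 -0.0454 0 0 0" --pt "0.0157 0 -0.0454 0 0 0"

```text
time_s: 48.38
eef_pos: [0.5729, -0.2323, 0.2923]
tool_rot: [-90.0, -0.0, -11.0]
force: [1.8, 0.8, -1.2]
width: 0.083
```

Request:
apply_moves --pt "0.0157 0 -0.0454 0 0 0" --pt "0.0157 0 -0.0454 0 0 0" --pt "0 0 0 0 0 0" --pt "0 0.03 0 0 0 0" --pt "0 0.03 0 0 0 0" --pt "0 0.015 0 0 0 0" --pt "0 0 0 0 0 0" --pt "0 0 0 0 0 0" --pt "0 0 0 0 0 0"

```text
time_s: 49.5
eef_pos: [0.5871, -0.3264, 0.2189]
tool_rot: [-90.0, -0.1, -11.0]
force: [-0.3, -0.3, -1.4]
width: 0.084
```

```bash
python3 meas.py b3
```

```text
t 49.5 tcp [ 0.5871 -0.3264  0.2189] rpy [-90.04  -0.14 -11.01] F [-0.3 -0.3 -1.4] w 0.084
shift tool now [0. 0. 0.] shift in target axes [0. 0. 0.] rotvec [ 0.0007 -0.0002  0.0025] dist 0.0
side held [  0.5862  -0.3276 -10.9546   0.1056] 4.47 1404 minus tcp [-0.83 -1.25] in frame mm [  0.12 -60.64]
top held [  0.5857  -0.3251 -11.0108   0.1048] 5.21 786 minus tcp [-1.4   1.26] in frame mm [ -0.13 -60.27]
```

View pics/s_b3.png

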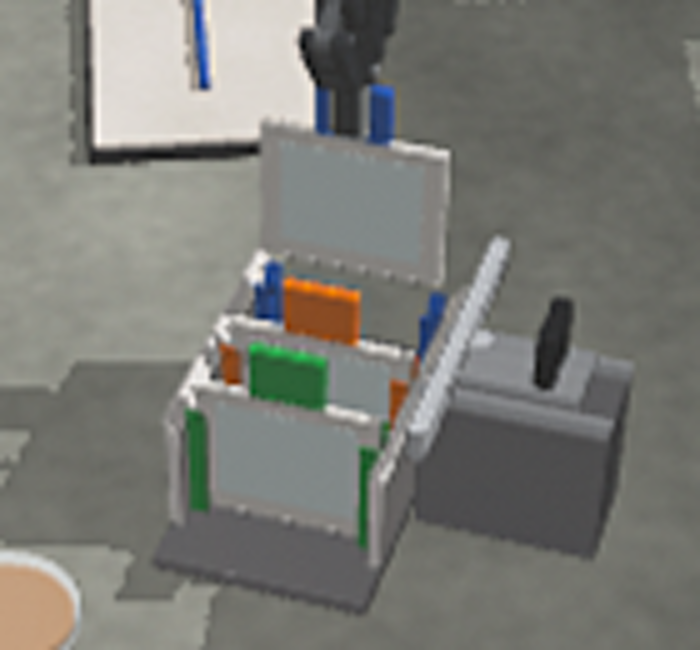

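Request:
apply_moves --pt "0.0003 0.007 0.0004 0 0 0" --pt "0 0.005 0 0 0 0" --pt "0 0.003 0 0 0 0" --pt "0 0.003 0 0 0 0" --pt "0 0.003 0 0 0 0" --pt "0 0.003 0 0 0 0" --pt "0 0.003 0 0 0 0" --pt "0 0 0 0 0 0" --pt "0 0 0 0 0 0"

```text
time_s: 50.72
eef_pos: [0.5867, -0.3257, 0.1904]
tool_rot: [-90.0, -0.0, -11.0]
force: [0.8, -0.9, -0.7]
width: 0.087
```

Request:
apply_moves --pt "0 0.003 0 0 0 0" --pt "0 0.003 0 0 0 0" --pt "0 0.003 0 0 0 0" --pt "0 0.003 0 0 0 0" --pt "0 0 0 0 0 0" --pt "0 0 0 0 0 0"

```text
time_s: 51.48
eef_pos: [0.5867, -0.3257, 0.1783]
tool_rot: [-90.0, -0.0, -11.0]
force: [-0.4, 0.4, -1.4]
width: 0.082
```

Request:
apply_moves --pt "0 0.005 0 0 0 0" --pt "0 0.005 0 0 0 0" --pt "0 0.005 0 0 0 0" --pt "0 0.005 0 0 0 0" --pt "0 0 0 0 0 0"

```text
time_s: 52.1
eef_pos: [0.5864, -0.3255, 0.1576]
tool_rot: [-90.0, 0.0, -11.0]
force: [-0.6, 0.1, -0.9]
width: 0.088
```

Request:
apply_moves --pt "0 0.006 0 0 0 0" --pt "0 0.006 0 0 0 0" --pt "0 0.006 0 0 0 0" --pt "0 0.006 0 0 0 0" --pt "0 0.005 0 0 0 0" --pt "0 0.002 0 0 0 0" --pt "0 0 0 0 0 0" --pt "0 0 0 0 0 0"

```text
time_s: 53.1
eef_pos: [0.5868, -0.3258, 0.1275]
tool_rot: [-90.0, -0.0, -11.0]
force: [-0.6, 0.3, -1.6]
width: 0.085
```

Request:
apply_moves --pt "0 0.0015 0 0 0 0" --pt "0 0.0015 0 0 0 0" --pt "0 0.001 0 0 0 0" --pt "0 0 0 0 0 0"

```text
time_s: 53.6
eef_pos: [0.5866, -0.3257, 0.1233]
tool_rot: [-90.0, -0.0, -11.0]
force: [-0.6, 0.0, -1.1]
width: 0.081
```

Request:
apply_moves --pt "0 0.001 0 0 0 0" --pt "0 0.0005 0 0 0 0" --pt "0 0 0 0 0 0"

```text
time_s: 53.98
eef_pos: [0.5867, -0.3259, 0.1233]
tool_rot: [-90.0, -0.0, -11.0]
force: [-4.5, 1.5, 7.8]
width: 0.083
```

Request:
apply_moves --pt "0 -0.0005 0 0 0 0" --pt "0 0 0 0 0 0" --pt "0 0 0 0 0 0" --pt "0 0 0 0 0 0" --fingers 0.35

```text
time_s: 54.48
eef_pos: [0.5866, -0.3256, 0.1221]
tool_rot: [-90.0, 0.0, -11.0]
force: [-0.5, -0.5, -0.4]
width: 0.351
```

Request:
apply_moves --pt "0 -0.01 0 0 0 0" --pt "0 -0.02 0 0 0 0" --pt "0 -0.03 0 0 0 0" --pt "0 -0.035 0 0 0 0" --pt "0 -0.035 0 0 0 0" --pt "0 0 0 0 0 0" --pt "0 0 0 0 0 0"

```text
time_s: 55.35
eef_pos: [0.5867, -0.3257, 0.2533]
tool_rot: [-90.0, -0.1, -11.0]
force: [-0.1, -0.2, -0.1]
width: 0.35
```

```bash
python3 - <<'E'
from fh import *
from go import rep
# fin in frame: x=-86+q*1e3-58, y=0
a=np.radians(-11.0); Rf=np.array([[np.cos(a),-np.sin(a)],[np.sin(a),np.cos(a)]])
for n,o in (("side",(.5977,-.2681)),("top",(.5973,-.2660))):
    d=snap(n); W=cloud(d); np.save(f"{n}_j.npy",d,allow_pickle=True)
    F=(W[...,:2]-o)@Rf*1e3
    m=(F[...,0]<-70)&(F[...,0]>-220)&(np.abs(F[...,1])<60)&(W[...,2]>.115)&(d["image"].max(2)<70)
    print(n,"fin",np.nanpercentile(F[m],[3,25,50,75,97],axis=0).round(1).tolist(),np.nanmax(W[m][:,2]),m.sum())
    m=(F[...,0]<-40)&(F[...,0]>-110)&(np.abs(F[...,1])<100)&(np.abs(W[...,2]-.124)<.006)&(d["image"].min(2)>110)
    print(n,"jaw",np.nanpercentile(F[m],[3,25,50,75,97],axis=0).round(1).tolist(),m.sum())
    for c in ("blue","orange","green"):
        for r in env.regions_of(n,"cassette_"+c)[:1]:
            k=r["pixels"]&(np.abs(W[...,2]-.134)<.006)&(np.abs(F[...,0])<40); 
            if k.sum(): print(c,round(r["confidence"],2),np.nanpercentile(F[k],[3,50,97],axis=0).round(1).tolist(),np.nanmedian(W[k][:,2]).round(4))
    crop(d,f"pics/j_{n}.png",*((240,60,420,240) if n=="side" else (370,150,490,280)),4)
rep(.5975-.142*.9816,-.267+.142*.1908,.22,-11)
E
```

```text
side fin [[-141.7, -12.9], [-139.9, 2.5], [-136.7, 16.0], [-133.6, 19.3], [-130.4, 22.3]] 0.14888852878418282 84
side jaw [[-87.7, -84.3], [-85.9, -39.6], [-83.0, 7.6], [-80.4, 51.8], [-77.7, 87.1]] 163
blue 0.8 [[-20.3, -62.7], [-1.3, -56.6], [18.9, -2.6]] 0.1321
orange 0.75 [[-21.3, -3.3], [-1.9, 3.2], [19.6, 59.5]] 0.1322
green 0.71 [[-22.1, 56.9], [-2.2, 62.8], [19.2, 66.4]] 0.1327
top fin [[-138.5, -15.2], [-136.7, -5.4], [-134.8, 4.3], [-132.8, 14.3], [-131.2, 20.2]] 0.15104987221702634 62
top jaw [[-87.6, -84.8], [-85.4, -44.4], [-82.8, -0.0], [-80.3, 44.7], [-78.0, 85.3]] 329
blue 0.86 [[-21.5, -64.0], [-6.9, -59.2], [7.7, -56.2]] 0.1332
orange 0.73 [[-20.7, -3.9], [-4.7, 1.0], [16.2, 4.1]] 0.1334
green 0.62 [[-20.6, 56.5], [-0.9, 60.0], [20.0, 64.3]] 0.1329
t 55.75 tcp [ 0.5864 -0.3255  0.2516] rpy [-8.998e+01  6.000e-02 -1.102e+01] F [-0.  -1.   0.6] w 0.35
shift tool now [-0.1422  0.0318  0.0595] shift in target axes [-0.1423  0.0316  0.0596] rotvec [-0.0003 -0.0003 -0.0011] dist 0.157
```

View pics/j_side.png

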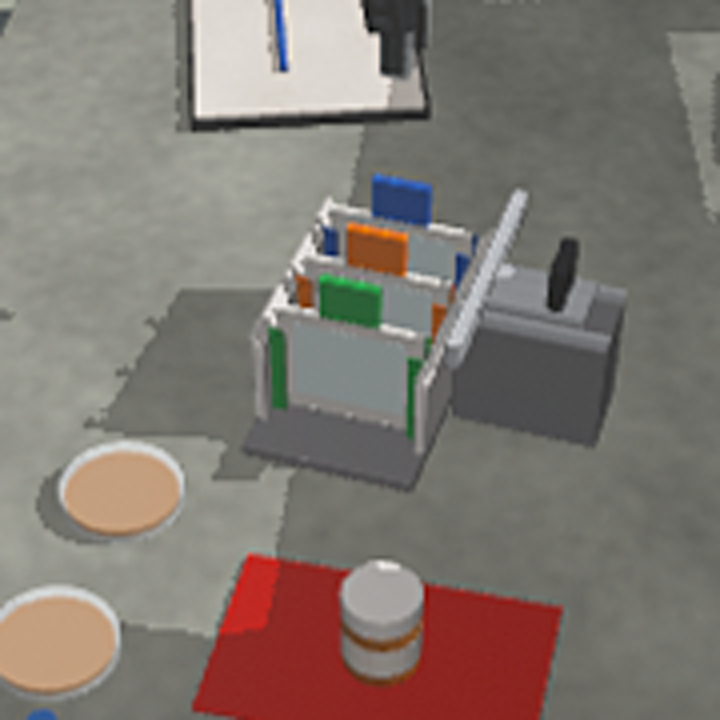

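View pics/j_top.png

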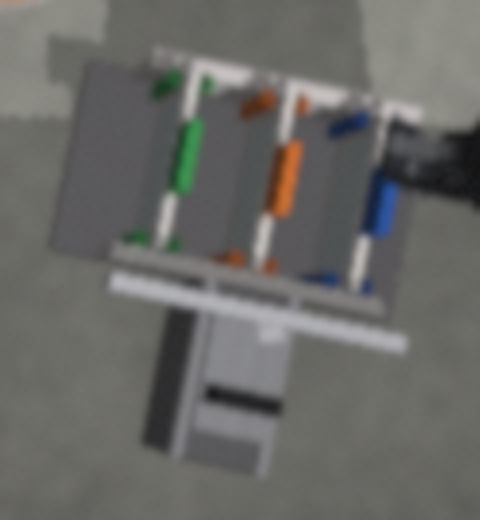

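Request:
apply_moves --pt "-0.033 0 0.012 0 0 0" --pt "-0.033 0 0.012 0 0 0" --pt "-0.033 0 0.012 0 0 0" --pt "-0.033 0 0.012 0 0 0" --pt "-0.033 0 0.012 0 0 0" --pt "0 0 0 0 0 0" --pt "0 0 0 0 0 0" --pt "0 0 0 0 0 0" --fingers 0

```text
time_s: 56.75
eef_pos: [0.437, -0.2358, 0.2524]
tool_rot: [-90.0, -0.0, -11.0]
force: [0.0, 0.7, 0.1]
width: 0.002
```

```bash
python3 go.py .437 -.2357 .137 -11
```

```text
t 56.75 tcp [ 0.437  -0.2358  0.2524] rpy [-9.001e+01 -3.000e-02 -1.102e+01] F [0.  0.7 0.1] w 0.002
shift tool now [-1.000e-04  1.154e-01  1.000e-04] shift in target axes [-0.000e+00  1.154e-01  1.000e-04] rotvec [ 0.0003 -0.0004  0.0006] dist 0.115
```

Request:
apply_moves --pt "0 0.02 0 0 0 0" --pt "0 0.02 0 0 0 0" --pt "0 0.02 0 0 0 0" --pt "0 0.015 0 0 0 0" --pt "0 0.015 0 0 0 0" --pt "0 0.01 0 0 0 0" --pt "0 0.01 0 0 0 0" --pt "0 0.005 0 0 0 0" --pt "0 0 0 0 0 0" --pt "0 0 0 0 0 0"

```text
time_s: 58.0
eef_pos: [0.4364, -0.2354, 0.1376]
tool_rot: [-90.0, -0.0, -11.0]
force: [0.2, -0.1, 0.1]
width: 0.002
```

```bash
python3 - <<'E'
from h import *
for n in ["side","top"]:
    d=snap(n); crop(d,f"pics/k_{n}.png",*((300,60,420,180) if n=="side" else (370,150,490,280)),5)
E
```

```text
(no output)
```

View pics/k_side.png

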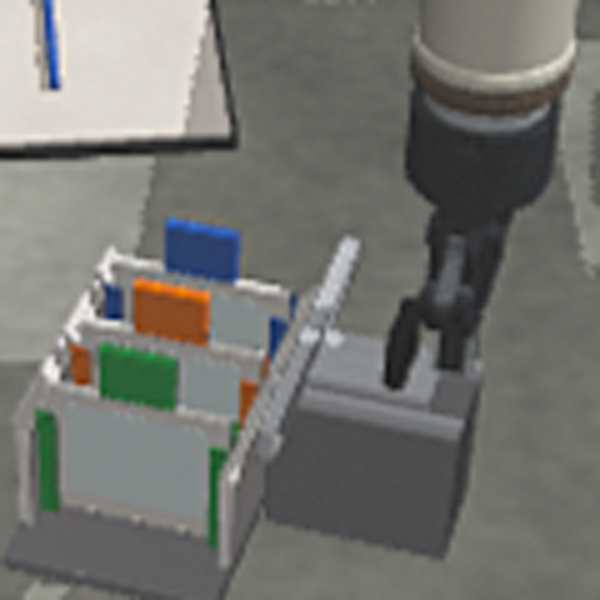

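Request:
apply_moves --pt "0.004 0 0 0 0 0" --pt "0.004 0 0 0 0 0" --pt "0.003 0 0 0 0 0" --pt "0.003 0 0 0 0 0" --pt "0.003 0 0 0 0 0" --pt "0.003 0 0 0 0 0" --pt "0.003 0 0 0 0 0" --pt "0.003 0 0 0 0 0" --pt "0 0 0 0 0 0"

```text
time_s: 59.22
eef_pos: [0.4621, -0.2403, 0.1372]
tool_rot: [-90.0, -0.0, -11.0]
force: [-0.0, -0.3, -0.3]
width: 0.003
```

Request:
apply_moves --pt "0.003 0 0 0 0 0" --pt "0.003 0 0 0 0 0" --pt "0.003 0 0 0 0 0" --pt "0.003 0 0 0 0 0" --pt "0.003 0 0 0 0 0" --pt "0.003 0 0 0 0 0" --pt "0.003 0 0 0 0 0" --pt "0.003 0 0 0 0 0"

```text
time_s: 60.22
eef_pos: [0.4854, -0.2448, 0.1372]
tool_rot: [-90.0, 0.0, -11.0]
force: [-2.2, 0.3, -0.5]
width: 0.003
```

```bash
cat > jw.py <<'E'
from fh import *
from go import rep
a=np.radians(-11.0); Rf=np.array([[np.cos(a),-np.sin(a)],[np.sin(a),np.cos(a)]])
s=env.get_state(); print("tcp frame",((s["eef_pos"][:2]-[.598,-.267])@Rf*1e3).round(1),"force frame",(s["force"][:2]@Rf).round(2))
for n,o in (("side",(.5977,-.2681)),("top",(.5973,-.2660))):
    d=snap(n); W=cloud(d); F=(W[...,:2]-o)@Rf*1e3
    m=(F[...,0]<0)&(F[...,0]>-110)&(np.abs(F[...,1])<100)&(np.abs(W[...,2]-.124)<.006)&(d["image"].min(2)>110)
    print(n,"jaw",np.nanpercentile(F[m],[3,50,97],axis=0).round(1).tolist(),m.sum())
    crop(d,f"pics/l_{n}.png",*((300,60,420,180) if n=="side" else (370,150,490,280)),5)
E
python3 jw.py
```

```text
tcp frame [-114.8    0.3] force frame [-2.24 -0.14]
side jaw [[-50.4, -83.3], [-45.6, 7.6], [-40.0, 89.6]] 157
top jaw [[-49.5, -54.8], [-44.6, 11.5], [-40.0, 85.8]] 260
```

View pics/l_side.png

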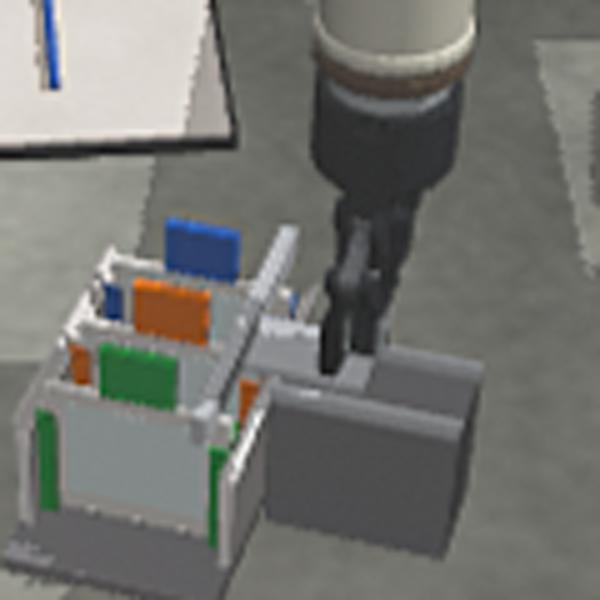

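Request:
apply_moves --pt "0.002 0 0 0 0 0" --pt "0.002 0 0 0 0 0" --pt "0.002 0 0 0 0 0" --pt "0.002 0 0 0 0 0" --pt "0.002 0 0 0 0 0" --pt "0.002 0 0 0 0 0" --pt "0.0015 0 0 0 0 0" --pt "0 0 0 0 0 0"

```text
time_s: 61.32
eef_pos: [0.4988, -0.2474, 0.1373]
tool_rot: [-90.0, -0.0, -11.0]
force: [-0.8, 0.3, -0.2]
width: -0.004
```

```bash
python3 jw.py
```

```text
tcp frame [-101.1    0.3] force frame [-0.86  0.13]
side jaw [[-36.6, -84.0], [-31.7, 0.3], [-26.5, 89.2]] 155
top jaw [[-36.2, -51.8], [-31.3, 15.9], [-26.8, 86.0]] 253
```

Request:
apply_moves --pt "0.0005 0 0 0 0 0" --pt "0.0005 0 0 0 0 0" --pt "0.0005 0 0 0 0 0" --pt "0.0005 0 0 0 0 0"

```text
time_s: 61.92
eef_pos: [0.5004, -0.2478, 0.1373]
tool_rot: [-90.0, 0.0, -11.0]
force: [-1.4, 1.2, 1.0]
width: -0.001
```

Request:
apply_moves --pt "0.0005 0 0 0 0 0" --pt "0.0005 0 0 0 0 0"

```text
time_s: 62.18
eef_pos: [0.5014, -0.248, 0.1373]
tool_rot: [-90.0, 0.0, -11.0]
force: [-2.0, 0.1, 1.2]
width: -0.005
```

```bash
python3 jw.py
```

```text
tcp frame [-98.5   0.2] force frame [-2.02 -0.29]
side jaw [[-34.1, -84.6], [-29.0, 1.2], [-23.7, 87.2]] 154
top jaw [[-33.7, -49.4], [-28.7, 17.6], [-24.1, 86.2]] 252
```

View pics/l_top.png

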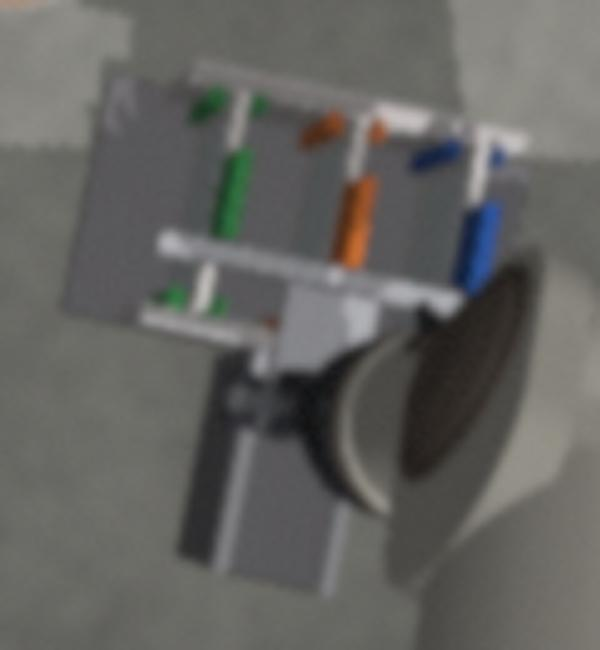

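Request:
apply_moves --pt "0.0005 0 0 0 0 0" --pt "0 0 0 0 0 0"

```text
time_s: 62.52
eef_pos: [0.5019, -0.2481, 0.1373]
tool_rot: [-90.0, -0.0, -11.0]
force: [-2.7, -0.1, 1.1]
width: 0.001
```

Request:
apply_moves --pt "0.0005 0 0 0 0 0" --pt "0 0 0 0 0 0"

```text
time_s: 62.78
eef_pos: [0.5023, -0.2482, 0.1373]
tool_rot: [-90.0, 0.0, -11.0]
force: [-2.1, -0.0, 2.1]
width: 0.004
```

Request:
apply_moves --pt "0.0005 0 0 0 0 0" --pt "0 0 0 0 0 0"

```text
time_s: 63.02
eef_pos: [0.5026, -0.2482, 0.1373]
tool_rot: [-90.0, 0.0, -11.0]
force: [-4.2, 1.0, 1.8]
width: -0.003
```

Request:
apply_moves --pt "0.0005 0 0 0 0 0" --pt "0 0 0 0 0 0"

```text
time_s: 63.28
eef_pos: [0.5028, -0.2483, 0.1373]
tool_rot: [-90.0, 0.1, -11.0]
force: [-5.4, 0.8, 3.8]
width: -0.002
```

```bash
python3 jw.py
```

```text
tcp frame [-97.    0.2] force frame [-5.48 -0.27]
side jaw [[-50.4, -83.2], [-27.8, 1.6], [-22.7, 89.2]] 160
top jaw [[-32.3, -48.2], [-27.5, 16.3], [-22.6, 86.6]] 245
```

Request:
apply_moves --pt "0.0005 0 0 0 0 0" --pt "0 0 0 0 0 0"

```text
time_s: 63.62
eef_pos: [0.5029, -0.2483, 0.1372]
tool_rot: [-90.0, 0.1, -11.0]
force: [-6.1, 1.3, 4.1]
width: -0.003
```

Request:
apply_moves --pt "0.0005 0 0 0 0 0" --pt "0 0 0 0 0 0"

```text
time_s: 63.88
eef_pos: [0.5032, -0.2484, 0.1371]
tool_rot: [-90.0, 0.1, -11.0]
force: [-6.5, 1.2, 5.0]
width: -0.002
```

```bash
python3 jw.py
```

```text
tcp frame [-96.6   0.2] force frame [-6.58 -0.04]
side jaw [[-32.4, -84.2], [-27.4, 7.8], [-22.3, 87.8]] 160
top jaw [[-31.9, -49.7], [-26.9, 16.4], [-22.2, 85.3]] 241
```

View pics/l_side.png

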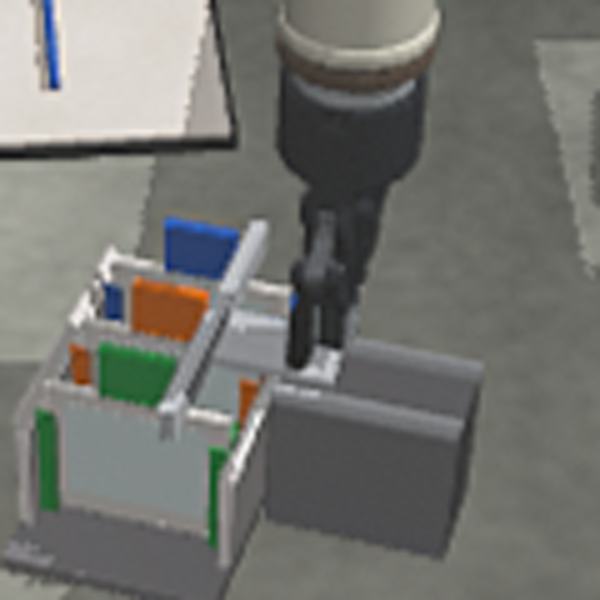

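Request:
apply_moves --pt "-0.003 0 0 0 0 0" --pt "-0.005 0 0 0 0 0" --pt "-0.006 0 0 0 0 0" --pt "0 0 0 0 0 0" --pt "0 -0.03 0 0 0 0" --pt "0 -0.04 0 0 0 0" --pt "0 -0.04 0 0 0 0" --pt "0 -0.03 0 0 0 0" --pt "0 0 0 0 0 0"

```text
time_s: 65.1
eef_pos: [0.4924, -0.2467, 0.2803]
tool_rot: [-90.1, -0.4, -11.0]
force: [-0.2, -1.1, -0.8]
width: -0.003
```

Request:
apply_moves --pt "0 0 -0.03 0 0 0" --pt "0 0 -0.03 0 0 0" --pt "0 0 -0.03 0 0 0" --pt "0 0 -0.03 0 0 0" --pt "0 0 -0.03 0 0 0" --pt "0 0 -0.03 0 0 0" --pt "0 0 0 0 0 0"

```text
time_s: 65.97
eef_pos: [0.454, -0.4251, 0.2757]
tool_rot: [-90.0, 0.1, -11.3]
force: [-0.4, 1.2, -1.6]
width: -0.005
```

```bash
cat > fin.py <<'E'
from fh import *
from jar import cap
a=np.radians(-11.0); Rf=np.array([[np.cos(a),-np.sin(a)],[np.sin(a),np.cos(a)]])
for n,o in (("side",(.5977,-.2681)),("top",(.5973,-.2660))):
    d=snap(n); W=cloud(d); F=(W[...,:2]-o)@Rf*1e3; im=d["image"].astype(int)
    m=(F[...,0]<0)&(F[...,0]>-110)&(np.abs(F[...,1])<100)&(np.abs(W[...,2]-.124)<.006)&(im.min(2)>110)
    print(n,"jaw",np.nanpercentile(F[m],[3,50,97],axis=0).round(1).tolist(),m.sum())
    m=m.astype(bool)
    for c,y in (("blue",-60),("orange",0),("green",60)):
        k=(np.abs(F[...,1]-y)<10)&(np.abs(F[...,0])<32)&(np.abs(W[...,2]-.134)<.006)&(im.max(2)-im.min(2)>50)
        if k.sum(): print(c,np.nanpercentile(F[k],[2,50,98],axis=0).round(1).tolist(),np.nanmedian(W[k][:,2]).round(4),k.sum())
    try: print("jar",cap(d,(.56,.015),zt=.07))
    except Exception as e: print(e)
    crop(d,f"pics/z_{n}.png",*((220,40,420,380) if n=="side" else (170,90,490,280)),2)
    crop(d,f"pics/y_{n}.png",*((300,60,420,180) if n=="side" else (370,150,490,280)),5)
E
python3 fin.py
```

```text
side jaw [[-32.5, -83.5], [-27.6, 9.5], [-22.1, 89.4]] 169
blue [[-22.3, -62.5], [0.3, -57.3], [19.8, -52.4]] 0.1326 47
orange [[-21.4, -4.6], [0.7, 2.2], [20.8, 8.3]] 0.1319 52
green [[-20.9, 57.1], [1.2, 62.0], [21.2, 67.3]] 0.1324 41
jar (array([561.7,  16.7]), 28.4, array([560. ,  16.3]), 25.7)
top jaw [[-32.1, -84.8], [-27.2, -1.4], [-22.3, 84.1]] 336
blue [[-18.8, -63.8], [0.1, -59.2], [20.0, -55.8]] 0.1341 65
orange [[-19.6, -4.7], [1.8, 0.5], [21.2, 4.6]] 0.1339 69
green [[-18.1, 57.4], [-0.3, 60.8], [20.5, 64.0]] 0.1335 54
jar (array([560.3,  14.8]), 25.6, array([560.1,  15.1]), 24.4)
```

View pics/z_side.png

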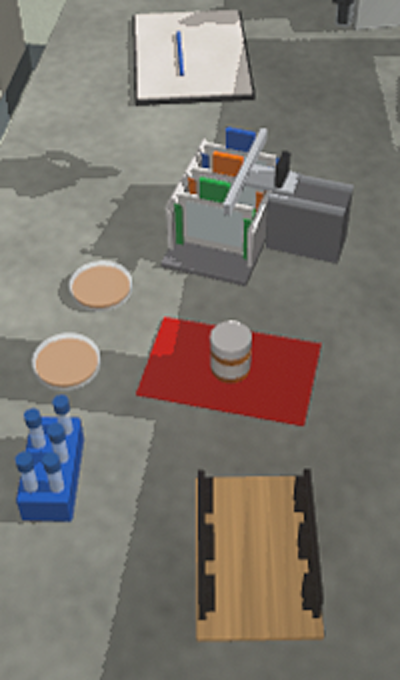

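View pics/y_top.png

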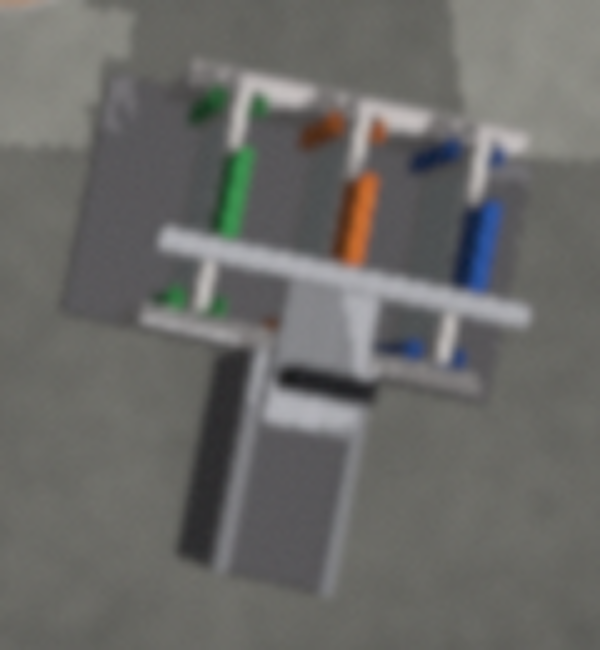

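View pics/y_side.png

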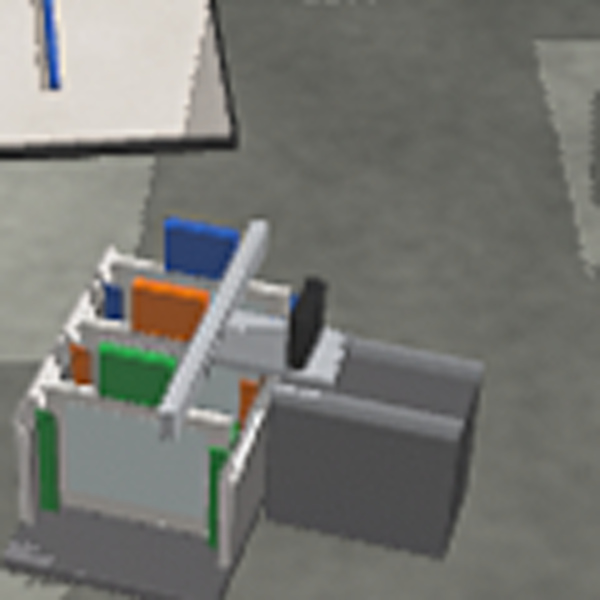

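```bash
python3 -c "
from rig import env
print(env.get_state()['time_s'],env.get_state()['force']); print(env.finish_job())"
```

```text
66.075 [1.40997301 0.83934563 0.36803961]
the job is handed in; nothing more can be done
None
```

The job is done and was handed in at about 66 s of the 210 s allowed.

- **Jar:** only one jar was present. I took it out of the frame and stood it upright on the middle of the red board. It was still there in the last pictures, with its cap centre at about (0.560, 0.015) m.
- **Cassettes:** green, orange and blue each went down their own guides with almost no side force, until contact with the base showed as a rise in the vertical force. In each case the gripper height matched the height at which I had gripped that cassette in the stand, within about 1 mm. In the last pictures all three tab tops read about 132–134 mm above the bench, and 134 mm means fully home.
- **Jaw:** I pushed it from behind the fin with closed fingers. The push force rose from about 2 N while sliding to about 6.5 N at the tabs. It was left at roughly 0.064 m of travel, and it stayed there when the arm backed off and moved clear.
- **Rack and dishes:** I did not touch them, and the last picture shows them in place.

The two cameras disagreed by 1–2 mm throughout, so I aligned each cassette to the frame within the same camera's picture. The jaw clearly pressed on the tabs, but the pictures cannot show to under a millimetre whether all three tabs are touched equally.

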